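Spread glass blocks, slide the tray to the heat and stack frame and cover

ROBOT

A 6-joint arm with a two-finger parallel gripper is mounted at the origin on the work surface. World frame = base frame: x ahead of the robot, y to its left, z up, the work surface at z = 0. Lengths are in m, angles in rad, forces in N, time in s.
With the tool pointing down it reaches from about 0.35 to 0.975 m from the base axis. Payload 4.9 kg.
Tool frame: the origin (TCP) lies on the mounting face of the last link; the fingertips stand 173 mm ahead of it and the grasp point (between the pads) lies 155 mm ahead of it; z points along the fingers, y is the direction in which the jaws open and shut (so a half turn about z gives the same grasp; the last joint's range is limited). The gripper opens to 85 mm and grips with 20 to 120 N. Pads are 22 mm wide; open, the fingers measure 114 mm over their backs; the gripper's body (76 mm by 85 mm) begins 54 mm behind the grasp point. The pads swing forward as they close: fully open they stand 13 mm farther back than shut.
Start: joints at [-1.327, 0.053, 1.613, -0, 1.476, -0.119], TCP at [0.222, -0.584, 0.405] pointing down, gripper open.
Joint ranges: [-3.01, 3.01], [-1.01, 2.22], [0.06, 2.58], [-1.02, 4.17], [0.09, 2.62], [-3.14, 3.14]. Speed limits (rad/s): [2.57, 2.57, 3.14, 3.14, 3.14, 3.14].

INTERFACE

Orientations are given as a unit quaternion [w, x, y, z].
In Python, from plant import manip gives the robot as it stands.
- The arm moves only by the tool play_rows, never from a script. Its argument "increments" is a list of rows, each an object with "offset": the shift along the tool's x, y, z in mm, a list of three; "twist": the turn about the tool's z in rad; "grip": the opening, from 0 (shut) to 1 (fully open). In form: [{"offset": [dx, dy, dz], "twist": twist, "grip": grip}, ...]. A call has 1 to 5 rows; each row is the pose to reach, as a shift and turn from the pose commanded when the call began, along the tool's axes at that moment; what a row does not reach only later rows make up. A row lasts 1/12 s, in which the tool goes at most 41.7 mm and 7.16 degrees, less where a joint would pass 70% of its speed; a pose out of reach is approached as far as the arm can. A call with a gripper value outside its range is refused whole. The fingers move at their own pace and stop on an object; the grip force is fixed at half the most. Time passes only in rows, so rows that repeat a pose let the fingers close. It gives the time, the measured TCP pose, the force and the opening at its end, in the units of the state.
- manip.state(): the state, without advancing time (a new reading comes with each control period).
- manip.grab_frame(name): name is "scene" or "top" or "wrist"; returns the picture (480x640x3 uint8, blue, green, red); there is no depth.
- manip.get_calibration(name): a dict with "fx", "fy", "cx", "cy" (pixels), "k1" (the pictures are not rectified: a ray, as slopes to the right and down, at radius r is drawn at 1 + k1 r^2 times it, then the intrinsics apply), "T" (4x4, takes a point from camera to world coordinates). Camera axes: x right, y down, z forward; pixel columns grow to the right and rows downward; lengths in m; the calibration is good to about 2 mm. A picture is of the moment at which its call begins: read the wrist's pose just before it. get_calibration takes no time and is no camera call; for the wrist camera it gives the pose at the moment of the call.
- manip.job_done(): hands the job in, once; it reports no verdict.
Trained networks look in the newest picture that a camera, given by its name, has taken for a name from the list of things; names that differ only in an ending like _2 or _b are one class to them, and where a whole thing is asked for, a point or a joint stands for the part that bears it (a point fixed in the world has none). Each returns a list of dicts, best first, with "p" (0 to 1); they miss things now and then, are a little off and sometimes report something else, mostly with a low value. They report only what shows in the picture. A call takes as long as a camera call.
- manip.boxes_of(query, camera): "xyz" ([x, y, z] in m, in the coordinates of the camera as it stood for that picture, good to about 4 mm: the middle of the surface that is visible of it).
- manip.tip_of(query, camera): "xyz" ([x, y, z] in m, in the coordinates of the camera as it stood for that picture, good to about 4 mm: a listed point, or the origin of a listed thing).
The state is a dict: "time": time; "joint_pos": joint angles; "joint_vel": joint speeds; "joint_efforts": joint torques, N m; "tool_pos": TCP position; "tool_rot": TCP orientation; "contact_force": force on the tool from outside, world axes, zero at the start; "ft_torque": the same for the moment, N m; "gripper_width": opening from 0.0 (shut) to 1.0 (fully open).
Only numpy, scipy, OpenCV 4.12 (cv2) and the standard library are available. Lean on these libraries where they do the work, as an engineer would, in place of code of your own. Each camera call takes 0.05 s, during which the arm holds its last target. There are 200 camera calls.

TASK

Warm a batch of cast-glass blocks. First spread the heap in the steel tray into one even layer over the whole tray, every block lying down on the tray's floor (not on end), block centres at least 70 mm apart and some blocks well out towards both ends and both long sides; then slide the tray along the plate, without lifting it, to stand squarely within the outline of the heating station with its rings and let it go. Last, stack the spacer frame on the tray and then the cover on the frame, each with all three lugs down in the notches below so that it sits flush, and leave the jar and the spool at the plate's corners where they are.

Things in the scene. Friction and masses are not known exactly. Their poses are not given: they have to be found in the camera images.
- plate: fixed aluminium warming plate 360 (x) x 450 (y) mm and 12 mm thick on the bench, flat on top; a grey control box 70 mm deep, 300 mm wide and 50 mm high (above the bench) stands behind its far long edge, its near face 190 mm from the plate's centre. Origin at the centre of the underside; y runs along the row of its two stations
- hot_mark: heating station: dark rectangular outline 300 x 186 mm with concentric heating rings, printed flush on the plate, empty at the start; origin at its centre on the plate's top face, x along its 300 mm length
- cool_mark: loading station: the same rectangular outline without rings, where the tray stands at the start; origin at its centre on the plate's top face, x along its 300 mm length. The two stations lie about 220 mm apart along the plate's y, either way round
- tray: shallow loose steel tray, about 0.7 kg, inside 270 (x) x 156 (y) mm, outside 282 x 168 mm; floor 4 mm thick, walls 6 mm thick, rim 44 mm above the underside, with three notches in the rim and a grip fin outside each long wall. Origin at the centre of the underside
- end_notch (a point): middle of the tray's notch in its -x end wall, at rim height: x -138, y 0 mm in the tray's frame. The other two notches are in the long walls at x +90, y +-81 mm. Each is 28 mm wide and 18 mm deep from the rim
- fin_left (a point): middle of the top of the tray's grip fin on its +y side: x 0, y +119, z 48 mm in the tray's frame. The fin is upright, 60 mm long (x), 10 mm thick (y), with a free gap of 30 mm to the tray's wall above a bracket whose top is 11 mm above the tray's underside
- fin_right (a point): the same on the tray's -y side: x 0, y -119, z 48 mm in the tray's frame
- frame: loose open steel spacer frame, about 0.5 kg, 282 (x) x 168 (y) mm, walls 6 mm thick, on three lugs 14 mm long; its rim 50 mm above the lug tips, with notches like the tray's. Origin at the centre, level with the lug tips; starts on the bench, across the plate from the cover. Seated, its origin is 30 mm above the tray's underside, its x along the tray's x
- frame_end_lug (a point): tip of the frame's lug at its -x end: x -138, y 0 mm in the frame's frame. The frame's three lugs have the same size and places as the cover's
- bridge (a point): middle of the top of the wooden bar that bridges the frame from long wall to long wall through its centre: 16 mm thick (x), 156 mm long (y), 30 mm high, its top 47 mm above the lug tips (3 mm below the frame's rim); to be gripped across its thickness
- cover: loose steel cover 282 (x) x 168 (y) mm, about 0.45 kg: a 4 mm sheet, its top 18 mm up, on three lugs 14 mm long. Origin at the centre, level with the lug tips. Starts on the bench on its lugs, at either side of the plate. Seated, it rests on the frame's rim with its origin 36 mm above the frame's and its x along the frame's x (turned the other way the lugs stand on the rim)
- end_lug (a point): tip of the cover's lug at its -x end: x -138, y 0 mm in the cover's frame; 20 mm wide (y), 6 mm thick. The other two lugs are at x +90, y +-81 mm, 20 mm wide (x), 6 mm thick
- handle (a point): middle of the top of the cover's wooden bar handle, 58 mm above the lug tips at the cover's centre; the bar is 80 mm long (x), 16 mm thick (y) and 40 mm high
- piece1: chunky cast-glass block 60 x 36 x 30 mm, 0.14 kg, edges rounded; origin at the block's centre, x along its 60 mm length, y along its 36 mm width, z along its 30 mm height (either end of z may be up). All six are alike apart from the shade of glass, which does not matter. Starts in the bottom of the heap on the tray's floor
- piece2: chunky cast-glass block 60 x 36 x 30 mm, 0.14 kg, edges rounded; origin at the block's centre, x along its 60 mm length, y along its 36 mm width, z along its 30 mm height (either end of z may be up). All six are alike apart from the shade of glass, which does not matter. Starts in the bottom of the heap on the tray's floor
- piece3: chunky cast-glass block 60 x 36 x 30 mm, 0.14 kg, edges rounded; origin at the block's centre, x along its 60 mm length, y along its 36 mm width, z along its 30 mm height (either end of z may be up). All six are alike apart from the shade of glass, which does not matter. Starts in the bottom of the heap on the tray's floor
- piece4: chunky cast-glass block 60 x 36 x 30 mm, 0.14 kg, edges rounded; origin at the block's centre, x along its 60 mm length, y along its 36 mm width, z along its 30 mm height (either end of z may be up). All six are alike apart from the shade of glass, which does not matter. May be absent; starts on top of the heap, across the ones below
- piece5: chunky cast-glass block 60 x 36 x 30 mm, 0.14 kg, edges rounded; origin at the block's centre, x along its 60 mm length, y along its 36 mm width, z along its 30 mm height (either end of z may be up). All six are alike apart from the shade of glass, which does not matter. May be absent; starts on top of the heap, across the ones below
- piece6: chunky cast-glass block 60 x 36 x 30 mm, 0.14 kg, edges rounded; origin at the block's centre, x along its 60 mm length, y along its 36 mm width, z along its 30 mm height (either end of z may be up). All six are alike apart from the shade of glass, which does not matter. May be absent; starts beside the heap on the tray's floor
- flux: bystander: loose closed jar 56 mm in diameter, 85 mm high, at the plate's far left corner
- solder_spool: bystander: loose grey spool 64 mm in diameter, 46 mm high, at the plate's far right corner

How it is judged:
On the way, in this order (a step that is already met when the one before it is completed fails the run):
1. every block lies flat on the tray's floor, spread in one even layer (z of piece1 in the frame of tray between 0.0165 and 0.0245 m and angle between piece1's own x axis and vertical between 1.42 and 1.72 rad and z of piece2 in the frame of tray between 0.0165 and 0.0245 m and angle between piece2's own x axis and vertical between 1.42 and 1.72 rad and z of piece3 in the frame of tray between 0.0165 and 0.0245 m and angle between piece3's own x axis and vertical between 1.42 and 1.72 rad and z of piece4 in the frame of tray between 0.0165 and 0.0245 m and angle between piece4's own x axis and vertical between 1.42 and 1.72 rad and z of piece5 in the frame of tray between 0.0165 and 0.0245 m and angle between piece5's own x axis and vertical between 1.42 and 1.72 rad and z of piece6 in the frame of tray between 0.0165 and 0.0245 m and angle between piece6's own x axis and vertical between 1.42 and 1.72 rad and horizontal distance between piece1 and piece2 above 0.067 m and horizontal distance between each of piece1, piece2 and piece3 above 0.067 m and horizontal distance between each of piece1, piece2, piece3 and piece4 above 0.067 m and horizontal distance between each of piece1, piece2, piece3, piece4 and piece5 above 0.067 m and horizontal distance between each of piece1, piece2, piece3, piece4, piece5 and piece6 above 0.067 m and x of any of piece1, piece2, piece3, piece4, piece5, piece6 in the frame of tray above 0.045 m and x of any of piece1, piece2, piece3, piece4, piece5, piece6 in the frame of tray below -0.045 m and y of any of piece1, piece2, piece3, piece4, piece5, piece6 in the frame of tray above 0.018 m and y of any of piece1, piece2, piece3, piece4, piece5, piece6 in the frame of tray below -0.018 m and linear speed of each of piece1, piece2, piece3, piece4, piece5, piece6 below 0.02 m/s), for 0.3 s.
2. the tray stands squarely on the heating station, let go, with the layer still even (z of piece1 in the frame of tray between 0.0165 and 0.0245 m and angle between piece1's own x axis and vertical between 1.42 and 1.72 rad and z of piece2 in the frame of tray between 0.0165 and 0.0245 m and angle between piece2's own x axis and vertical between 1.42 and 1.72 rad and z of piece3 in the frame of tray between 0.0165 and 0.0245 m and angle between piece3's own x axis and vertical between 1.42 and 1.72 rad and z of piece4 in the frame of tray between 0.0165 and 0.0245 m and angle between piece4's own x axis and vertical between 1.42 and 1.72 rad and z of piece5 in the frame of tray between 0.0165 and 0.0245 m and angle between piece5's own x axis and vertical between 1.42 and 1.72 rad and z of piece6 in the frame of tray between 0.0165 and 0.0245 m and angle between piece6's own x axis and vertical between 1.42 and 1.72 rad and horizontal distance between piece1 and piece2 above 0.067 m and horizontal distance between each of piece1, piece2 and piece3 above 0.067 m and horizontal distance between each of piece1, piece2, piece3 and piece4 above 0.067 m and horizontal distance between each of piece1, piece2, piece3, piece4 and piece5 above 0.067 m and horizontal distance between each of piece1, piece2, piece3, piece4, piece5 and piece6 above 0.067 m and x of any of piece1, piece2, piece3, piece4, piece5, piece6 in the frame of tray above 0.045 m and x of any of piece1, piece2, piece3, piece4, piece5, piece6 in the frame of tray below -0.045 m and y of any of piece1, piece2, piece3, piece4, piece5, piece6 in the frame of tray above 0.018 m and y of any of piece1, piece2, piece3, piece4, piece5, piece6 in the frame of tray below -0.018 m and horizontal distance between tray and hot_mark below 0.015 m and angle between the x axis of tray and the x axis of hot_mark, either way round below 0.12 rad and z of tray in the frame of hot_mark below 0.004 m and linear speed of tray below 0.02 m/s and contact force between the fingers and tray below 0.2 N), for 0.3 s.
3. the spacer frame sits flush on the tray with its lugs in the notches (z of frame in the frame of tray between 0.025 and 0.034 m and horizontal distance between frame and tray below 0.012 m and angle between frame's own z axis and vertical below 0.05 rad and linear speed of frame below 0.02 m/s), for 0.2 s.
4. the cover sits flush on the frame with its lugs in the notches (all of step 3 and z of cover in the frame of frame between 0.031 and 0.04 m and horizontal distance between cover and frame below 0.012 m and angle between cover's own z axis and vertical below 0.05 rad and linear speed of cover below 0.02 m/s), for 0.2 s.
At the end, for the whole second after the job is handed in: Each block lies down on the tray's floor, centres 67 mm apart or more, some 45 mm off centre to both ends and 18 mm to both sides; tray flat on the plate within 15 mm and 0.12 rad of the heating station; frame and cover each seated within 4 mm of full depth and 12 mm of centre; all at rest (all of step 1 and all of step 4 and horizontal distance between tray and hot_mark below 0.015 m and angle between the x axis of tray and the x axis of hot_mark, either way round below 0.12 rad and z of tray in the frame of hot_mark below 0.004 m and linear speed of tray below 0.02 m/s); the robot touches nothing.
It fails at once if the tray is lifted more than 12 mm off the plate or tipped (z of tray in the frame of hot_mark above 0.012 m or angle between tray's own z axis and vertical above 0.15 rad).
It fails at once if the jar or the spool is moved more than 50 mm (distance of any of flux, solder_spool from where it was at the start of the episode above 0.05 m).
Of piece4, piece5, piece6 only 1 to 3 are there at a start; the rules pass over those that are not, and their reading is None.
At some moment in a run one of cover may be knocked a few centimetres aside while the robot is not near it.
Once in a run the grip may slacken for a moment while it holds something.
It also fails if it takes over 210 s, if anything falls off the work surface, if the arm or the gripper's body presses on something with over 40 N, if the wrist force passes 120 N, or if a joint passes its speed limit or range.

## Working session

There is one attempt and no reset: what is moved stays moved. The work goes in short steps, Python scripts to look and compute and a tool call to move; the robot and the scene stay as the last step left them, time stands still between calls to the robot, and variables do not carry over. Pictures are saved under pics/ and viewed, about 12 in all and at most 16, crops included, and the job is handed in when it is done.

Besides the shell and the picture viewer there is one more tool, called after "Request:" as name(argument=value, ...), one argument or row to a line, values as JSON. play_rows: Moves the arm, as the interface text tells. Its arguments: {"type":"object","properties":{"increments":{"type":"array"}},"required":["increments"]}

```bash
mkdir -p pics; ls; cat > h.py <<'E'
import numpy as np, cv2
from plant import manip as m
def snap(cam,name=None):
    T=np.array(m.get_calibration(cam)["T"]); im=m.grab_frame(cam)
    if name: cv2.imwrite(f'pics/{name}.png',im)
    return im,T
def find(q,cam,T,n=3,f='tip_of'):
    out=[]
    for d in getattr(m,f)(q,cam)[:n]:
        p=T@np.r_[d['xyz'],1]; out.append((round(d['p'],2),p[:3].round(3)))
    return out
def ray(cam,uv,z,T=None):
    c=m.get_calibration(cam); T=np.array(c["T"]) if T is None else T
    K=np.array([[c['fx'],0,c['cx']],[0,c['fy'],c['cy']],[0,0,1.]])
    s=cv2.undistortPoints(np.array([[uv]],float),K,np.array([c['k1'],0,0,0,0.]))[0,0]
    d=T[:3,:3]@np.r_[s,1]; o=T[:3,3]; return o+d*(z-o[2])/d[2]
def st():
    s=m.state(); q=s['tool_rot']
    from scipy.spatial.transform import Rotation as R
    r=R.from_quat([q[1],q[2],q[3],q[0]]).as_matrix()
    print('t',round(s['time'],2),'p',np.round(s['tool_pos'],4),'x',r[:,0].round(3),'y',r[:,1].round(3),'z',r[:,2].round(3),'F',np.round(s['contact_force'],1),'g',s['gripper_width'])
    return s,r
E
python3 - <<'E'
from h import *
st()
for c in ['top','scene']:
    im,T=snap(c,c+'0')
    print(c,m.get_calibration(c))
    for q in ['plate','hot_mark','cool_mark','tray','end_notch','fin_left','fin_right','frame','frame_end_lug','bridge','cover','end_lug','handle','flux','solder_spool']:
        print(q,find(q,c,T,2))
    if c=='top': print('pieces',find('piece1',c,T,8))
    
E
```

```text
pics
t 0.0 p [ 0.2218 -0.5841  0.4035] x [0.935 0.355 0.   ] y [ 0.355 -0.935 -0.002] z [-0.     0.002 -1.   ] F [ 0.3  0.1 -0.3] g 0.9996689013804649
top {'fx': 477.70700030773617, 'fy': 477.70700030773617, 'cx': 314.690019668052, 'cy': 238.57721300652264, 'k1': -0.0007472957752179661, 'T': array([[-0.01859487, -0.99578099,  0.08985796,  0.38733474],
       [-0.9996787 ,  0.01696846, -0.01883007,  0.00660406],
       [ 0.01722587, -0.09017923, -0.99577657,  1.09014951],
       [ 0.        ,  0.        ,  0.        ,  1.        ]])}
plate [(0.97, array([ 0.577, -0.013,  0.001])), (0.5, array([ 0.66 , -0.281, -0.   ]))]
hot_mark [(0.67, array([ 0.558, -0.113,  0.006]))]
cool_mark []
tray [(0.9, array([0.573, 0.107, 0.012])), (0.26, array([0.658, 0.289, 0.002]))]
end_notch [(0.72, array([0.437, 0.106, 0.062])), (0.33, array([0.655, 0.29 , 0.001]))]
fin_left [(0.61, array([0.574, 0.225, 0.063])), (0.45, array([ 0.49 , -0.403,  0.057]))]
fin_right [(0.58, array([ 0.575, -0.015,  0.061]))]
frame [(0.84, array([0.473, 0.39 , 0.001]))]
frame_end_lug [(0.96, array([ 0.33 ,  0.387, -0.   ]))]
[... 1103 characters left out ...]
ay [(0.95, array([0.576, 0.1  , 0.014])), (0.59, array([0.33 , 0.387, 0.001]))]
end_notch [(0.18, array([ 0.659, -0.284, -0.   ]))]
fin_left [(0.77, array([0.573, 0.222, 0.059]))]
fin_right [(0.81, array([ 0.569, -0.016,  0.06 ]))]
frame []
frame_end_lug [(0.62, array([0.333, 0.39 , 0.001])), (0.43, array([0.627, 0.095, 0.028]))]
bridge [(0.89, array([0.47 , 0.39 , 0.047]))]
cover [(0.69, array([ 0.491, -0.406, -0.006]))]
end_lug [(0.92, array([ 0.357, -0.395,  0.003]))]
handle [(0.78, array([ 0.494, -0.402,  0.057]))]
flux [(0.91, array([0.655, 0.285, 0.003])), (0.4, array([ 0.47 ,  0.388, -0.006]))]
solder_spool [(0.85, array([ 0.657, -0.283, -0.001])), (0.2, array([0.582, 0.1  , 0.06 ]))]
```

View pics/top0.png

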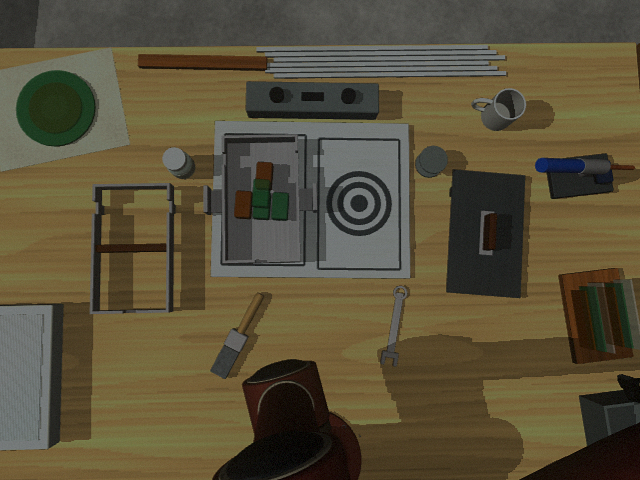

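View pics/scene0.png

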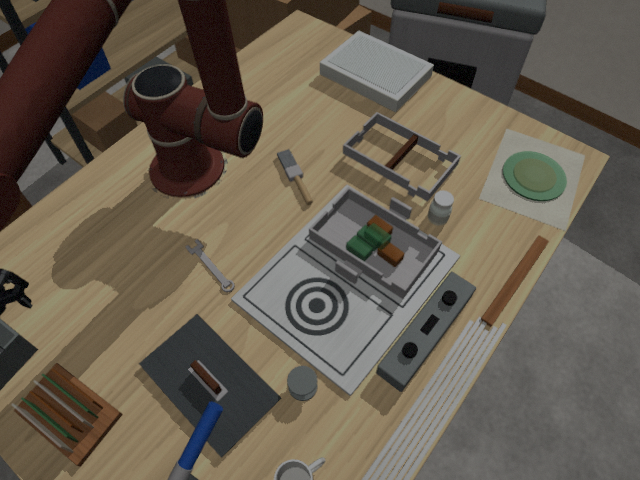

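Request:
play_rows(
  increments=[
    {"offset": [26,-27,0],"twist": -0.12,"grip": 1},
    {"offset": [52,-53,0],"twist": -0.24,"grip": 1},
    {"offset": [78,-80,0],"twist": -0.36,"grip": 1},
    {"offset": [105,-107,0],"twist": -0.48,"grip": 1},
    {"offset": [131,-133,0],"twist": -0.6,"grip": 1},
  ],
)

```text
time: 2.07
tool_pos: [0.2974, -0.4118, 0.4047]
tool_rot: [0.0, 0.885, 0.465, 0.0]
contact_force: [0.4, 0.3, 0.3]
gripper_width: 1.0
```

Request:
play_rows(
  increments=[
    {"offset": [37,-7,0],"twist": -0.12,"grip": 1},
    {"offset": [73,-14,0],"twist": -0.24,"grip": 1},
    {"offset": [110,-22,0],"twist": -0.36,"grip": 1},
    {"offset": [146,-29,0],"twist": -0.48,"grip": 1},
    {"offset": [183,-36,0],"twist": -0.608,"grip": 1},
  ],
)

```text
time: 2.48
tool_pos: [0.3722, -0.241, 0.4049]
tool_rot: [0.0, 0.706, 0.708, 0.0]
contact_force: [0.8, 0.6, 0.5]
gripper_width: 1.001
```

Request:
play_rows(
  increments=[
    {"offset": [34,15,0],"twist": 0,"grip": 1},
    {"offset": [68,30,0],"twist": 0,"grip": 1},
    {"offset": [103,45,0],"twist": 0,"grip": 1},
    {"offset": [137,60,0],"twist": 0,"grip": 1},
    {"offset": [171,75,0],"twist": 0,"grip": 1},
  ],
)

```text
time: 2.9
tool_pos: [0.4478, -0.07, 0.4051]
tool_rot: [0.001, 0.708, 0.706, 0.0]
contact_force: [0.7, -1.1, 0.0]
gripper_width: 0.998
```

Request:
play_rows(
  increments=[
    {"offset": [34,15,0],"twist": 0,"grip": 1},
    {"offset": [68,30,0],"twist": 0,"grip": 1},
    {"offset": [103,45,0],"twist": 0,"grip": 1},
    {"offset": [137,60,0],"twist": 0,"grip": 1},
    {"offset": [171,75,0],"twist": 0,"grip": 1},
  ],
)

```text
time: 3.32
tool_pos: [0.5234, 0.1009, 0.405]
tool_rot: [0.0, 0.708, 0.706, 0.0]
contact_force: [0.2, 0.6, 0.4]
gripper_width: 1.001
```

```bash
python3 - <<'E'
from h import *
st()
im,T=snap('wrist','w1')
print(T.round(3))
for q in ['tray','end_notch','fin_left','fin_right','piece1','hot_mark']: print(q,find(q,'wrist',T,7))
E
```

```text
t 3.32 p [0.5234 0.1009 0.405 ] x [ 0.002  1.    -0.   ] y [ 1.    -0.002  0.001] z [ 0.001 -0.    -1.   ] F [0.2 0.6 0.4] g 1.0009704664997199
[[ 1.    -0.002  0.     0.524]
 [-0.002 -0.944 -0.33   0.186]
 [ 0.001  0.33  -0.944  0.373]
 [ 0.     0.     0.     1.   ]]
tray []
end_notch [(0.72, array([0.435, 0.104, 0.056]))]
fin_left [(0.77, array([0.576, 0.223, 0.058]))]
fin_right [(0.86, array([ 0.571, -0.016,  0.057]))]
piece1 [(0.8, array([0.562, 0.142, 0.027])), (0.79, array([0.561, 0.103, 0.027])), (0.7, array([0.583, 0.1  , 0.06 ])), (0.67, array([0.557, 0.062, 0.034])), (0.58, array([0.633, 0.095, 0.027])), (0.54, array([ 0.564, -0.118,  0.01 ]))]
hot_mark [(0.66, array([ 0.567, -0.118,  0.01 ]))]
```

View pics/w1.png

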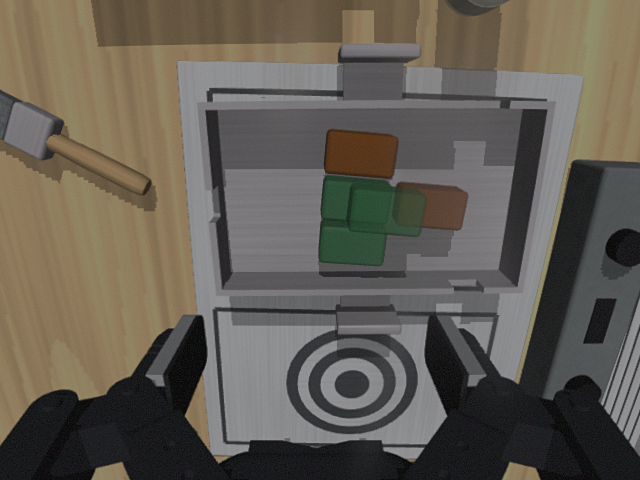

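Request:
play_rows(
  increments=[
    {"offset": [0,20,0],"twist": 0.125,"grip": 1},
    {"offset": [0,40,0],"twist": 0.25,"grip": 1},
    {"offset": [0,61.5,0],"twist": 0.375,"grip": 1},
    {"offset": [0,61.5,0],"twist": 0.5,"grip": 1},
    {"offset": [0,61.5,0],"twist": 0.625,"grip": 1},
  ],
)

```text
time: 4.08
tool_pos: [0.5852, 0.0969, 0.4046]
tool_rot: [0.0, 0.893, 0.45, -0.0]
contact_force: [0.2, 0.1, -0.4]
gripper_width: 1.001
```

Request:
play_rows(
  increments=[
    {"offset": [0,0,20],"twist": 0.125,"grip": 1},
    {"offset": [0,0,40],"twist": 0.25,"grip": 1},
    {"offset": [0,0,60],"twist": 0.375,"grip": 1},
    {"offset": [0,0,75],"twist": 0.5,"grip": 1},
    {"offset": [0,0,91],"twist": 0.625,"grip": 1},
  ],
)

```text
time: 4.5
tool_pos: [0.5842, 0.0971, 0.313]
tool_rot: [0.0, 0.988, 0.154, -0.0]
contact_force: [-0.2, -0.2, -0.0]
gripper_width: 1.004
```

Request:
play_rows(
  increments=[
    {"offset": [0,0,30],"twist": 0.125,"grip": 1},
    {"offset": [0,0,55],"twist": 0.25,"grip": 1},
    {"offset": [0,0,75],"twist": 0.321,"grip": 1},
    {"offset": [0,0,90],"twist": 0.321,"grip": 1},
    {"offset": [0,0,90],"twist": 0.321,"grip": 1},
  ],
)

```text
time: 4.92
tool_pos: [0.5826, 0.0971, 0.2197]
tool_rot: [0.0, 1.0, -0.003, -0.004]
contact_force: [-1.6, -0.4, -1.0]
gripper_width: 1.005
```

Request:
play_rows(
  increments=[
    {"offset": [0,0,0],"twist": 0,"grip": 0.2},
    {"offset": [0,0,0],"twist": 0,"grip": 0.2},
    {"offset": [0,0,0],"twist": 0,"grip": 0.2},
    {"offset": [0,0,0],"twist": 0,"grip": 0.2},
    {"offset": [0,0,0],"twist": 0,"grip": 0.2},
  ],
)

```text
time: 5.33
tool_pos: [0.5856, 0.0987, 0.226]
tool_rot: [-0.0, 1.0, -0.002, 0.002]
contact_force: [0.7, -0.3, 9.3]
gripper_width: 0.412
```

```bash
python3 - <<'E'
from h import *
st()
im,T=snap('wrist','w2')
for q in ['piece1']: print(q,find(q,'wrist',T,7))
E
```

```text
t 5.33 p [0.5856 0.0987 0.226 ] x [ 1.    -0.003  0.004] y [-0.003 -1.    -0.   ] z [ 0.004  0.    -1.   ] F [ 0.7 -0.3  9.3] g 0.4122249221271816
piece1 [(0.98, array([0.629, 0.095, 0.03 ])), (0.82, array([0.583, 0.097, 0.062])), (0.73, array([0.564, 0.14 , 0.025]))]
```

View pics/w2.png

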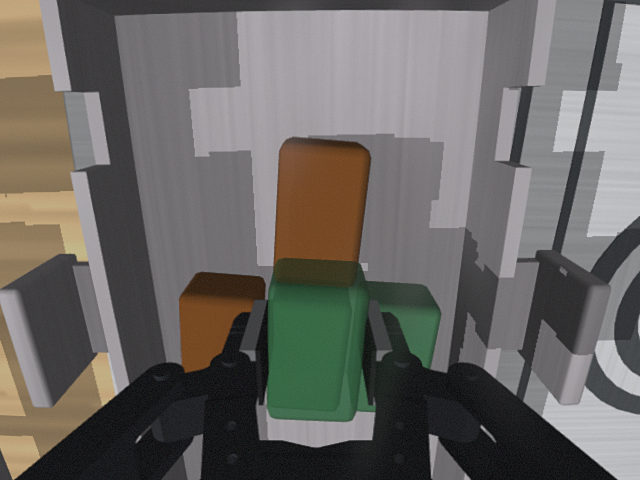

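Request:
play_rows(
  increments=[
    {"offset": [0,0,-25],"twist": 0,"grip": 0.2},
    {"offset": [0,0,-50],"twist": 0,"grip": 0.2},
    {"offset": [-30,10,-50],"twist": 0,"grip": 0.2},
    {"offset": [-60,20,-50],"twist": 0,"grip": 0.2},
    {"offset": [-89,31,-50],"twist": 0,"grip": 0.2},
  ],
)

```text
time: 5.85
tool_pos: [0.4945, 0.0679, 0.274]
tool_rot: [0.0, 1.0, -0.001, 0.0]
contact_force: [0.2, -1.0, -1.8]
gripper_width: 0.413
```

Request:
play_rows(
  increments=[
    {"offset": [0,0,15],"twist": 0,"grip": 0.2},
    {"offset": [0,0,40],"twist": 0,"grip": 0.2},
    {"offset": [0,0,65],"twist": 0,"grip": 0.2},
    {"offset": [0,0,79],"twist": 0,"grip": 0.2},
    {"offset": [0,0,79],"twist": 0,"grip": 0.2},
  ],
)

```text
time: 6.27
tool_pos: [0.4953, 0.0679, 0.194]
tool_rot: [0.0, 1.0, -0.002, -0.001]
contact_force: [-0.1, -0.1, -0.2]
gripper_width: 0.413
```

Request:
play_rows(
  increments=[
    {"offset": [0,0,0],"twist": 0,"grip": 0.56},
    {"offset": [0,0,0],"twist": 0,"grip": 0.56},
    {"offset": [0,0,0],"twist": 0,"grip": 0.56},
    {"offset": [0,0,-30],"twist": 0,"grip": 0.56},
    {"offset": [0,0,-60],"twist": 0,"grip": 0.56},
  ],
)

```text
time: 6.68
tool_pos: [0.4942, 0.068, 0.2533]
tool_rot: [-0.0, 1.0, -0.002, -0.003]
contact_force: [0.9, 0.2, 0.3]
gripper_width: 0.565
```

Request:
play_rows(
  increments=[
    {"offset": [33,-7,0],"twist": 0,"grip": 1},
    {"offset": [66,-14,0],"twist": 0,"grip": 1},
    {"offset": [99,-21,0],"twist": 0,"grip": 1},
    {"offset": [134,-28,0],"twist": 0,"grip": 1},
    {"offset": [134,-28,0],"twist": 0,"grip": 1},
  ],
)

```text
time: 7.1
tool_pos: [0.6338, 0.0961, 0.2546]
tool_rot: [-0.0, 1.0, -0.001, 0.002]
contact_force: [-0.7, -0.9, -0.1]
gripper_width: 0.999
```

```bash
python3 - <<'E'
from h import *
st()
im,T=snap('wrist','w3')
print(find('piece1','wrist',T,7))
im,T=snap('top','t3')
print(find('piece1','top',T,7))
E
```

```text
t 7.1 p [0.6338 0.0961 0.2546] x [ 1.    -0.003  0.003] y [-0.003 -1.    -0.   ] z [ 0.003  0.    -1.   ] F [-0.7 -0.9 -0.1] g 0.9991145961005599
[(0.89, array([0.635, 0.096, 0.028])), (0.69, array([0.565, 0.144, 0.026])), (0.65, array([0.558, 0.104, 0.028])), (0.65, array([0.556, 0.062, 0.036]))]
[(0.69, array([0.488, 0.069, 0.032])), (0.6, array([0.558, 0.067, 0.032])), (0.4, array([0.626, 0.095, 0.034]))]
```

View pics/w3.png

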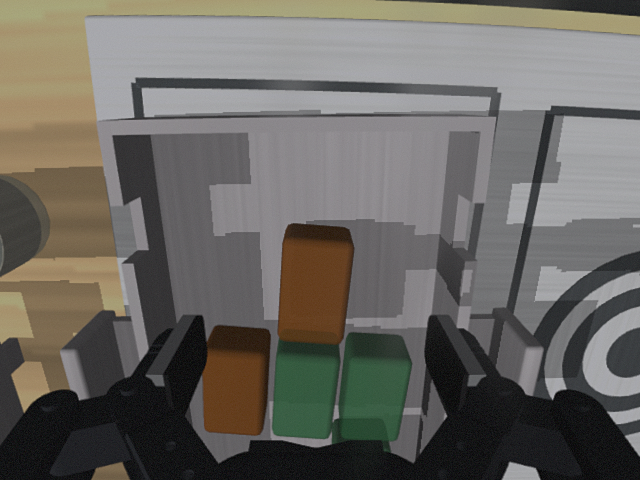

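Request:
play_rows(
  increments=[
    {"offset": [0,0,30],"twist": 0,"grip": 1},
    {"offset": [0,0,59],"twist": 0,"grip": 1},
    {"offset": [0,0,59],"twist": 0,"grip": 0.2},
    {"offset": [0,0,59],"twist": 0,"grip": 0.2},
    {"offset": [0,0,59],"twist": 0,"grip": 0.2},
  ],
)

```text
time: 7.72
tool_pos: [0.6295, 0.0955, 0.1972]
tool_rot: [-0.0, 1.0, -0.002, 0.001]
contact_force: [-0.1, -0.7, 0.9]
gripper_width: 0.606
```

Request:
play_rows(
  increments=[
    {"offset": [0,0,0],"twist": 0,"grip": 0.2},
    {"offset": [0,0,0],"twist": 0,"grip": 0.2},
    {"offset": [0,0,-30],"twist": 0,"grip": 0.2},
    {"offset": [10,-22,-40],"twist": 0,"grip": 0.2},
    {"offset": [20,-44,-40],"twist": 0,"grip": 0.2},
  ],
)

```text
time: 8.13
tool_pos: [0.6515, 0.1393, 0.2413]
tool_rot: [-0.0, 1.0, -0.003, 0.004]
contact_force: [1.0, -0.5, -0.4]
gripper_width: 0.411
```

Request:
play_rows(
  increments=[
    {"offset": [0,0,15],"twist": 0,"grip": 0.2},
    {"offset": [0,0,32],"twist": 0,"grip": 0.2},
    {"offset": [0,0,41],"twist": 0,"grip": 0.2},
    {"offset": [0,0,41],"twist": 0,"grip": 0.56},
    {"offset": [0,0,41],"twist": 0,"grip": 0.56},
  ],
)

```text
time: 8.55
tool_pos: [0.6498, 0.1392, 0.1952]
tool_rot: [0.0, 1.0, -0.002, 0.0]
contact_force: [-0.4, 0.3, -0.1]
gripper_width: 0.566
```

Request:
play_rows(
  increments=[
    {"offset": [0,0,0],"twist": 0,"grip": 0.56},
    {"offset": [0,0,-40],"twist": 0,"grip": 0.56},
    {"offset": [0,0,-80],"twist": 0,"grip": 0.56},
    {"offset": [-30,0,-120],"twist": -0.12,"grip": 1},
    {"offset": [-60,0,-150],"twist": -0.24,"grip": 1},
  ],
)

```text
time: 8.97
tool_pos: [0.5964, 0.1392, 0.3411]
tool_rot: [0.0, 0.993, 0.121, 0.002]
contact_force: [0.6, 0.4, 1.0]
gripper_width: 0.821
```

```bash
python3 - <<'E'
from h import *
st()
im,T=snap('wrist','w4')
print(find('piece1','wrist',T,7))
im,T=snap('top','t4')
print(find('piece1','top',T,7))
E
```

```text
t 8.97 p [0.5964 0.1392 0.3411] x [0.971 0.239 0.003] y [ 0.239 -0.971  0.001] z [ 0.003  0.    -1.   ] F [0.6 0.4 1. ] g 0.8206188025147985
[(0.84, array([0.56 , 0.104, 0.032])), (0.72, array([0.651, 0.14 , 0.027])), (0.64, array([0.557, 0.061, 0.034])), (0.6, array([0.563, 0.143, 0.023])), (0.56, array([0.491, 0.069, 0.028]))]
[(0.74, array([0.492, 0.07 , 0.028])), (0.7, array([0.555, 0.103, 0.032])), (0.65, array([0.557, 0.066, 0.032])), (0.29, array([ 0.561, -0.114,  0.011]))]
```

Request:
play_rows(
  increments=[
    {"offset": [-30,10,20],"twist": 0.08,"grip": 0.58},
    {"offset": [-60,21,40],"twist": 0.16,"grip": 0.58},
    {"offset": [-90,32,60],"twist": 0.24,"grip": 0.58},
    {"offset": [-120,43,75],"twist": 0.24,"grip": 0.58},
    {"offset": [-120,43,86],"twist": 0.24,"grip": 0.58},
  ],
)

```text
time: 9.58
tool_pos: [0.4839, 0.0679, 0.2455]
tool_rot: [0.0, 1.0, -0.003, -0.006]
contact_force: [0.1, 0.9, -1.1]
gripper_width: 0.581
```

Request:
play_rows(
  increments=[
    {"offset": [0,0,20],"twist": 0,"grip": 0.58},
    {"offset": [0,0,40],"twist": 0,"grip": 0.58},
    {"offset": [0,0,60],"twist": 0,"grip": 0.58},
    {"offset": [0,0,60],"twist": 0,"grip": 0.2},
    {"offset": [0,0,60],"twist": 0,"grip": 0.2},
  ],
)

```text
time: 10.0
tool_pos: [0.4891, 0.0695, 0.1902]
tool_rot: [-0.0, 1.0, -0.002, -0.002]
contact_force: [-0.7, -0.3, -0.6]
gripper_width: 0.413
```

Request:
play_rows(
  increments=[
    {"offset": [0,0,0],"twist": 0,"grip": 0.2},
    {"offset": [0,0,0],"twist": 0,"grip": 0.2},
    {"offset": [0,0,-30],"twist": 0,"grip": 0.2},
    {"offset": [0,0,-60],"twist": 0,"grip": 0.2},
    {"offset": [0,0,-60],"twist": 0,"grip": 0.2},
  ],
)

```text
time: 10.42
tool_pos: [0.4918, 0.0698, 0.2586]
tool_rot: [0.0, 1.0, -0.002, 0.006]
contact_force: [1.7, -0.1, 0.2]
gripper_width: 0.411
```

```bash
python3 - <<'E'
from h import *
st()
im,T=snap('wrist')
print(find('piece1','wrist',T,7))
E
```

```text
t 10.42 p [0.4918 0.0698 0.2586] x [ 1.    -0.003  0.011] y [-0.003 -1.     0.   ] z [ 0.011 -0.    -1.   ] F [ 1.7 -0.1  0.2] g 0.4111939365084393
[(0.83, array([0.555, 0.063, 0.034])), (0.77, array([0.564, 0.144, 0.027])), (0.77, array([0.495, 0.07 , 0.101])), (0.72, array([0.557, 0.103, 0.027]))]
```

Request:
play_rows(
  increments=[
    {"offset": [30,1,0],"twist": 0,"grip": 0.2},
    {"offset": [65,2,0],"twist": 0,"grip": 0.2},
    {"offset": [100,2,0],"twist": 0,"grip": 0.2},
    {"offset": [135,2,0],"twist": 0,"grip": 0.2},
    {"offset": [164,2,0],"twist": 0,"grip": 0.2},
  ],
)

```text
time: 10.93
tool_pos: [0.6546, 0.0671, 0.2499]
tool_rot: [-0.0, 1.0, -0.002, -0.001]
contact_force: [-0.4, -0.1, -1.1]
gripper_width: 0.414
```

Request:
play_rows(
  increments=[
    {"offset": [0,0,0],"twist": 0,"grip": 0.2},
    {"offset": [0,0,20],"twist": 0,"grip": 0.2},
    {"offset": [0,0,40],"twist": 0,"grip": 0.2},
    {"offset": [0,0,55],"twist": 0,"grip": 0.2},
    {"offset": [0,0,60],"twist": 0,"grip": 0.2},
  ],
)

```text
time: 11.35
tool_pos: [0.6517, 0.0672, 0.1891]
tool_rot: [-0.0, 1.0, -0.002, -0.003]
contact_force: [-11.4, -0.8, 19.0]
gripper_width: 0.408
```

Request:
play_rows(
  increments=[
    {"offset": [0,0,0],"twist": 0,"grip": 0.56},
    {"offset": [0,0,0],"twist": 0,"grip": 0.56},
    {"offset": [0,0,0],"twist": 0,"grip": 0.56},
    {"offset": [0,0,-35],"twist": 0,"grip": 0.56},
    {"offset": [0,0,-70],"twist": 0,"grip": 0.56},
  ],
)

```text
time: 11.77
tool_pos: [0.6519, 0.0672, 0.2599]
tool_rot: [-0.0, 1.0, -0.002, -0.003]
contact_force: [0.2, 0.1, 0.5]
gripper_width: 0.557
```

Request:
play_rows(
  increments=[
    {"offset": [-20,0,-20],"twist": -0.125,"grip": 0.9},
    {"offset": [-40,0,-40],"twist": -0.25,"grip": 0.9},
    {"offset": [-60,0,-50],"twist": -0.375,"grip": 0.9},
    {"offset": [-80,0,-50],"twist": -0.5,"grip": 0.9},
    {"offset": [-97,0,-50],"twist": -0.625,"grip": 0.9},
  ],
)

```text
time: 12.18
tool_pos: [0.5555, 0.0675, 0.3143]
tool_rot: [0.001, 0.951, 0.309, 0.002]
contact_force: [0.3, -0.6, -0.7]
gripper_width: 0.898
```

Request:
play_rows(
  increments=[
    {"offset": [0,0,0],"twist": -0.125,"grip": 0.9},
    {"offset": [0,0,0],"twist": -0.25,"grip": 0.9},
    {"offset": [0,0,0],"twist": -0.375,"grip": 0.9},
    {"offset": [0,0,0],"twist": -0.5,"grip": 0.9},
    {"offset": [0,0,0],"twist": -0.625,"grip": 0.9},
  ],
)

```text
time: 12.6
tool_pos: [0.5562, 0.0675, 0.3129]
tool_rot: [0.0, 0.81, 0.586, 0.001]
contact_force: [-0.3, 0.8, -0.3]
gripper_width: 0.901
```

Request:
play_rows(
  increments=[
    {"offset": [0,0,0],"twist": -0.125,"grip": 0.9},
    {"offset": [0,0,0],"twist": -0.25,"grip": 0.9},
    {"offset": [0,0,0],"twist": -0.32,"grip": 0.9},
    {"offset": [0,0,0],"twist": -0.32,"grip": 0.9},
    {"offset": [0,0,0],"twist": -0.32,"grip": 0.9},
  ],
)

```text
time: 13.02
tool_pos: [0.5563, 0.0675, 0.3127]
tool_rot: [0.0, 0.709, 0.705, 0.0]
contact_force: [-0.5, -0.8, -0.0]
gripper_width: 0.896
```

```bash
python3 - <<'E'
from h import *
st()
im,T=snap('wrist','w5')
print(find('piece1','wrist',T,7))
im,T=snap('top','t5')
print(find('piece1','top',T,7))
E
```

```text
t 13.02 p [0.5563 0.0675 0.3127] x [0.006 1.    0.   ] y [ 1.    -0.006  0.001] z [ 0.001  0.    -1.   ] F [-0.5 -0.8 -0. ] g 0.8961817618353547
[(0.96, array([0.564, 0.144, 0.026])), (0.9, array([0.56 , 0.103, 0.028])), (0.86, array([0.651, 0.067, 0.029])), (0.77, array([0.653, 0.142, 0.03 ])), (0.74, array([0.559, 0.061, 0.034]))]
[(0.75, array([0.556, 0.066, 0.034])), (0.66, array([0.56 , 0.146, 0.033])), (0.48, array([0.555, 0.096, 0.034]))]
```

View pics/w5.png

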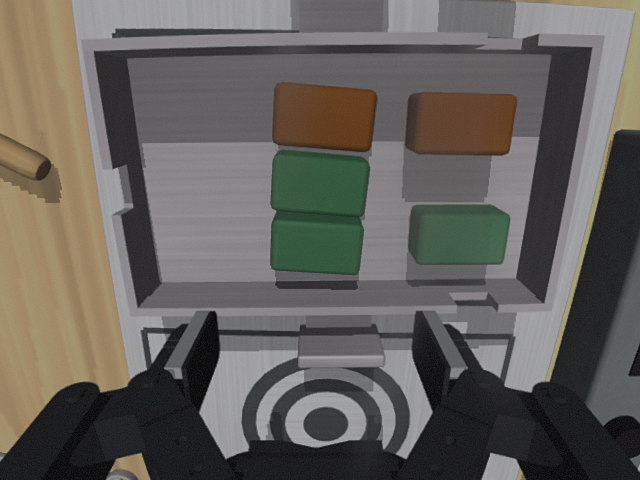

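Request:
play_rows(
  increments=[
    {"offset": [-4,1,30],"twist": 0,"grip": 0.95},
    {"offset": [-4,1,60],"twist": 0,"grip": 0.95},
    {"offset": [-4,1,90],"twist": 0,"grip": 0.95},
    {"offset": [-4,1,118],"twist": 0,"grip": 0.95},
    {"offset": [-4,1,118],"twist": 0,"grip": 0.95},
  ],
)

```text
time: 13.63
tool_pos: [0.5542, 0.0635, 0.1878]
tool_rot: [-0.004, 0.709, 0.705, -0.004]
contact_force: [-1.9, 0.1, -0.7]
gripper_width: 0.945
```

Request:
play_rows(
  increments=[
    {"offset": [0,0,0],"twist": 0,"grip": 0.5},
    {"offset": [0,0,0],"twist": 0,"grip": 0.5},
    {"offset": [0,0,0],"twist": 0,"grip": 0.5},
    {"offset": [0,0,-25],"twist": 0,"grip": 0.5},
    {"offset": [0,0,-50],"twist": 0,"grip": 0.5},
  ],
)

```text
time: 14.05
tool_pos: [0.557, 0.0635, 0.2449]
tool_rot: [-0.0, 0.709, 0.706, -0.0]
contact_force: [0.5, 0.0, -1.1]
gripper_width: 0.695
```

Request:
play_rows(
  increments=[
    {"offset": [4,-20,0],"twist": 0,"grip": 0.5},
    {"offset": [4,-40,0],"twist": 0,"grip": 0.5},
    {"offset": [4,-62,0],"twist": 0,"grip": 0.5},
    {"offset": [4,-62,0],"twist": 0,"grip": 0.5},
    {"offset": [4,-62,25],"twist": 0,"grip": 0.5},
  ],
)

```text
time: 14.47
tool_pos: [0.4978, 0.0679, 0.2257]
tool_rot: [0.005, 0.708, 0.706, 0.005]
contact_force: [1.8, -0.1, -1.0]
gripper_width: 0.692
```

Request:
play_rows(
  increments=[
    {"offset": [0,0,20],"twist": 0,"grip": 0.5},
    {"offset": [0,0,25],"twist": 0,"grip": 0.5},
    {"offset": [0,0,25],"twist": 0,"grip": 0.8},
    {"offset": [0,0,25],"twist": 0,"grip": 0.8},
    {"offset": [0,0,25],"twist": 0,"grip": 0.8},
  ],
)

```text
time: 14.88
tool_pos: [0.4963, 0.0677, 0.1957]
tool_rot: [0.001, 0.709, 0.706, 0.001]
contact_force: [-1.0, -0.5, -0.2]
gripper_width: 0.8
```

Request:
play_rows(
  increments=[
    {"offset": [0,0,-35],"twist": 0,"grip": 0.8},
    {"offset": [0,0,-70],"twist": 0,"grip": 0.8},
    {"offset": [25,20,-100],"twist": 0,"grip": 0.85},
    {"offset": [50,40,-110],"twist": 0,"grip": 0.85},
    {"offset": [77,66,-110],"twist": 0,"grip": 0.85},
  ],
)

```text
time: 15.3
tool_pos: [0.5636, 0.1453, 0.3105]
tool_rot: [0.003, 0.709, 0.705, 0.004]
contact_force: [0.1, -0.4, 0.6]
gripper_width: 0.85
```

```bash
python3 - <<'E'
from h import *
st()
im,T=snap('wrist','w6')
print(find('piece1','wrist',T,7))
im,T=snap('top','t6')
print(find('piece1','top',T,7))
E
```

```text
t 15.3 p [0.5636 0.1453 0.3105] x [0.005 1.    0.001] y [ 1.    -0.005  0.01 ] z [ 0.01   0.001 -1.   ] F [ 0.1 -0.4  0.6] g 0.8497610382102114
[(0.82, array([0.56 , 0.103, 0.03 ])), (0.71, array([0.566, 0.144, 0.027])), (0.71, array([0.652, 0.139, 0.032])), (0.7, array([0.493, 0.071, 0.036]))]
[(0.79, array([0.495, 0.069, 0.034])), (0.76, array([0.554, 0.101, 0.033])), (0.73, array([0.654, 0.065, 0.028])), (0.38, array([0.648, 0.14 , 0.032]))]
```

Request:
play_rows(
  increments=[
    {"offset": [-2,0,30],"twist": 0,"grip": 0.87},
    {"offset": [-2,0,60],"twist": 0,"grip": 0.87},
    {"offset": [-2,0,90],"twist": 0,"grip": 0.87},
    {"offset": [-2,0,114],"twist": 0,"grip": 0.87},
    {"offset": [-2,0,114],"twist": 0,"grip": 0.87},
  ],
)

```text
time: 15.92
tool_pos: [0.5581, 0.1412, 0.1842]
tool_rot: [-0.003, 0.709, 0.705, -0.005]
contact_force: [-0.8, 0.4, -0.6]
gripper_width: 0.866
```

Request:
play_rows(
  increments=[
    {"offset": [0,0,0],"twist": 0,"grip": 0.5},
    {"offset": [0,0,0],"twist": 0,"grip": 0.5},
    {"offset": [0,0,0],"twist": 0,"grip": 0.5},
    {"offset": [0,0,-25],"twist": 0,"grip": 0.5},
    {"offset": [0,0,-50],"twist": 0,"grip": 0.5},
  ],
)

```text
time: 16.33
tool_pos: [0.5611, 0.1423, 0.2407]
tool_rot: [-0.001, 0.709, 0.706, -0.001]
contact_force: [0.5, -0.3, -0.6]
gripper_width: 0.7
```

Request:
play_rows(
  increments=[
    {"offset": [-3,-20,0],"twist": 0,"grip": 0.5},
    {"offset": [-3,-45,0],"twist": 0,"grip": 0.5},
    {"offset": [-3,-67,0],"twist": 0,"grip": 0.5},
    {"offset": [-3,-67,0],"twist": 0,"grip": 0.5},
    {"offset": [-3,-67,25],"twist": 0,"grip": 0.5},
  ],
)

```text
time: 16.75
tool_pos: [0.4969, 0.1402, 0.2217]
tool_rot: [0.004, 0.708, 0.706, 0.005]
contact_force: [1.9, 0.3, -0.5]
gripper_width: 0.697
```

Request:
play_rows(
  increments=[
    {"offset": [0,0,20],"twist": 0,"grip": 0.5},
    {"offset": [0,0,25],"twist": 0,"grip": 0.5},
    {"offset": [0,0,25],"twist": 0,"grip": 0.8},
    {"offset": [0,0,25],"twist": 0,"grip": 0.8},
    {"offset": [0,0,25],"twist": 0,"grip": 0.8},
  ],
)

```text
time: 17.17
tool_pos: [0.4957, 0.1398, 0.1918]
tool_rot: [0.001, 0.709, 0.706, 0.001]
contact_force: [0.3, 0.2, 0.4]
gripper_width: 0.802
```

Request:
play_rows(
  increments=[
    {"offset": [0,0,-40],"twist": 0,"grip": 0.8},
    {"offset": [0,0,-80],"twist": 0,"grip": 0.8},
    {"offset": [-50,30,-120],"twist": 0,"grip": 1},
    {"offset": [-70,60,-160],"twist": 0,"grip": 1},
    {"offset": [-70,75,-190],"twist": 0,"grip": 1},
  ],
)

```text
time: 17.58
tool_pos: [0.555, 0.0761, 0.3583]
tool_rot: [0.0, 0.709, 0.705, -0.0]
contact_force: [0.6, -0.7, -0.4]
gripper_width: 0.999
```

```bash
python3 - <<'E'
from h import *
st()
im,T=snap('wrist','w7')
print(find('piece1','wrist',T,7))
for q in ['fin_left','fin_right','hot_mark']: print(q,find(q,'wrist',T,1))
im,T=snap('top','t7')
print(find('piece1','top',T,7))
E
```

```text
t 17.58 p [0.555  0.0761 0.3583] x [ 0.005  1.    -0.001] y [ 1.    -0.005  0.   ] z [ 0.    -0.001 -1.   ] F [ 0.6 -0.7 -0.4] g 0.9988081639407753
[(0.89, array([0.652, 0.141, 0.03 ])), (0.74, array([0.654, 0.068, 0.03 ])), (0.7, array([0.559, 0.105, 0.029])), (0.67, array([0.494, 0.067, 0.035])), (0.66, array([0.497, 0.14 , 0.029]))]
fin_left []
fin_right [(0.72, array([ 0.576, -0.017,  0.058]))]
hot_mark [(0.63, array([ 0.57 , -0.117,  0.013]))]
[(0.53, array([0.493, 0.144, 0.032])), (0.4, array([0.557, 0.103, 0.033])), (0.36, array([0.494, 0.07 , 0.034]))]
```

View pics/w7.png

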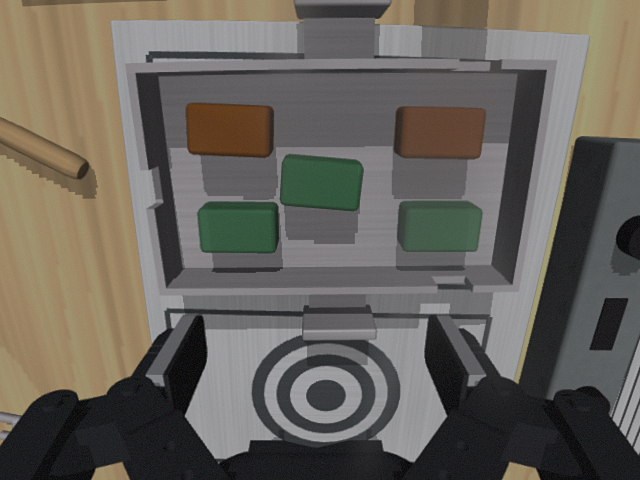

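Request:
play_rows(
  increments=[
    {"offset": [28,11,30],"twist": 0,"grip": 0.95},
    {"offset": [28,11,65],"twist": 0,"grip": 0.95},
    {"offset": [28,11,100],"twist": 0,"grip": 0.95},
    {"offset": [28,11,135],"twist": 0,"grip": 0.95},
    {"offset": [28,11,163],"twist": 0,"grip": 0.95},
  ],
)

```text
time: 18.35
tool_pos: [0.5635, 0.1062, 0.1891]
tool_rot: [-0.002, 0.708, 0.706, -0.002]
contact_force: [-0.7, 0.6, 0.3]
gripper_width: 0.95
```

Request:
play_rows(
  increments=[
    {"offset": [0,0,0],"twist": 0,"grip": 0.95},
    {"offset": [0,0,0],"twist": 0,"grip": 0.5},
    {"offset": [0,0,0],"twist": 0,"grip": 0.5},
    {"offset": [0,0,0],"twist": 0,"grip": 0.5},
    {"offset": [0,8,0],"twist": 0,"grip": 0.5},
  ],
)

```text
time: 18.77
tool_pos: [0.5742, 0.1057, 0.1956]
tool_rot: [0.001, 0.708, 0.706, 0.001]
contact_force: [-0.3, -0.3, -1.6]
gripper_width: 0.694
```

Request:
play_rows(
  increments=[
    {"offset": [0,0,0],"twist": 0,"grip": 0.85},
    {"offset": [0,0,0],"twist": 0,"grip": 0.85},
    {"offset": [0,0,0],"twist": 0,"grip": 0.85},
    {"offset": [0,0,-40],"twist": 0,"grip": 0.85},
    {"offset": [0,0,-80],"twist": 0,"grip": 0.85},
  ],
)

```text
time: 19.18
tool_pos: [0.5724, 0.1053, 0.2711]
tool_rot: [-0.003, 0.709, 0.706, -0.003]
contact_force: [2.0, -0.5, 0.0]
gripper_width: 0.847
```

Request:
play_rows(
  increments=[
    {"offset": [-40,0,-40],"twist": 0,"grip": 0.85},
    {"offset": [-80,0,-80],"twist": 0,"grip": 0.85},
    {"offset": [-120,0,-120],"twist": 0,"grip": 0.85},
    {"offset": [-150,0,-140],"twist": 0,"grip": 0.85},
    {"offset": [-150,0,-140],"twist": 0,"grip": 0.85},
  ],
)

```text
time: 19.6
tool_pos: [0.5729, -0.0459, 0.4162]
tool_rot: [0.001, 0.708, 0.706, 0.001]
contact_force: [0.1, -0.2, -0.4]
gripper_width: 0.85
```

```bash
python3 - <<'E'
from h import *
st()
im,T=snap('wrist','w8')
for q in ['piece1','fin_left','fin_right','hot_mark','end_notch']: print(q,find(q,'wrist',T,5))
im,T=snap('top','t8')
for q in ['piece1','fin_left','fin_right','hot_mark','plate','handle','cover','end_lug']: print(q,find(q,'top',T,5))
for uv in [(318,139),(399,139),(318,269),(400,269),(358,203)]: print(ray('top',uv,.012).round(4))
E
```

```text
t 19.6 p [ 0.5729 -0.0459  0.4162] x [ 0.004  1.    -0.001] y [ 1.    -0.004  0.002] z [ 0.002 -0.001 -1.   ] F [ 0.1 -0.2 -0.4] g 0.8495700650150027
piece1 [(0.8, array([0.652, 0.067, 0.027])), (0.73, array([0.571, 0.103, 0.029])), (0.59, array([0.494, 0.068, 0.034]))]
fin_left []
fin_right [(0.57, array([ 0.574, -0.014,  0.058]))]
hot_mark [(0.86, array([ 0.567, -0.121,  0.01 ]))]
end_notch [(0.81, array([0.434, 0.103, 0.054]))]
piece1 [(0.92, array([0.57 , 0.104, 0.031])), (0.85, array([0.654, 0.067, 0.033])), (0.81, array([0.648, 0.141, 0.034])), (0.68, array([0.491, 0.145, 0.031])), (0.47, array([0.493, 0.069, 0.032]))]
fin_left [(0.73, array([0.573, 0.222, 0.066])), (0.37, array([ 0.56 , -0.116,  0.011]))]
fin_right [(0.59, array([ 0.576, -0.011,  0.063]))]
hot_mark [(0.85, array([ 0.561, -0.113,  0.011]))]
plate [(0.9, array([ 0.577, -0.011, -0.001]))]
handle [(0.95, array([ 0.507, -0.421,  0.059]))]
cover [(0.9, array([ 0.506, -0.424, -0.002])), (0.71, array([0.471, 0.388, 0.045])), (0.17, array([ 0.574, -0.016,  0.064]))]
end_lug [(0.57, array([ 0.366, -0.409,  0.003]))]
[ 0.7155 -0.0257  0.012 ]
[ 0.713  -0.2135  0.012 ]
[ 0.4157 -0.02    0.012 ]
[ 0.4123 -0.2053  0.012 ]
[ 0.5646 -0.1143  0.012 ]
```

View pics/w8.png

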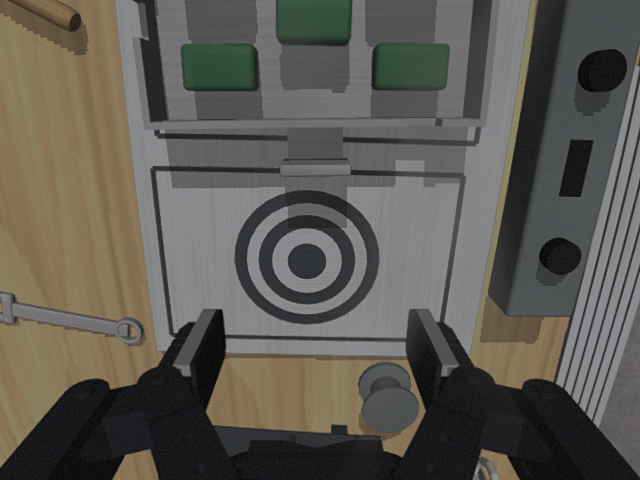

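```bash
python3 - <<'E'
from h import *
P=lambda uv,z:ray('wrist',uv,z)[:2].round(4)
print('hot',[P(u,.012) for u in [(152,168),(466,175),(172,339),(443,341)]],P((306,261),.012))
print('plate edge R',P((531,0),.012),P((473,355),.012))
print('rim',P((148,127),.056),P((482,122),.056))
print('fin',P((281,165),.060),P((350,165),.060))
E
```

```text
hot [array([ 0.4175, -0.0179]), array([ 0.7178, -0.0254]), array([ 0.4128, -0.2082]), array([ 0.7155, -0.2113])] [ 0.5636 -0.114 ]
plate edge R [0.7579 0.1258] [ 0.7523 -0.2306]
rim [0.4372 0.0226] [0.7089 0.0258]
fin [ 0.5453 -0.0086] [ 0.602  -0.0087]
```

Request:
play_rows(
  increments=[
    {"offset": [10,0,0],"twist": 0.125,"grip": 0.32},
    {"offset": [20,0,0],"twist": 0.25,"grip": 0.32},
    {"offset": [31,1,0],"twist": 0.375,"grip": 0.32},
    {"offset": [31,1,0],"twist": 0.5,"grip": 0.32},
    {"offset": [31,1,0],"twist": 0.625,"grip": 0.32},
  ],
)

```text
time: 20.77
tool_pos: [0.5745, -0.0129, 0.4137]
tool_rot: [0.0, 0.892, 0.451, 0.0]
contact_force: [-1.3, 0.6, 0.1]
gripper_width: 0.322
```

Request:
play_rows(
  increments=[
    {"offset": [0,0,16],"twist": 0.125,"grip": 0.32},
    {"offset": [0,0,32],"twist": 0.25,"grip": 0.32},
    {"offset": [0,0,48],"twist": 0.375,"grip": 0.32},
    {"offset": [0,0,64],"twist": 0.5,"grip": 0.32},
    {"offset": [0,0,80],"twist": 0.625,"grip": 0.32},
  ],
)

```text
time: 21.18
tool_pos: [0.5745, -0.0134, 0.333]
tool_rot: [0.0, 0.988, 0.155, 0.0]
contact_force: [-0.2, 0.3, 1.0]
gripper_width: 0.319
```

Request:
play_rows(
  increments=[
    {"offset": [0,0,20],"twist": 0.125,"grip": 0.32},
    {"offset": [0,0,40],"twist": 0.25,"grip": 0.32},
    {"offset": [0,0,60],"twist": 0.325,"grip": 0.32},
    {"offset": [0,0,70],"twist": 0.325,"grip": 0.32},
    {"offset": [0,0,70],"twist": 0.325,"grip": 0.32},
  ],
)

```text
time: 21.6
tool_pos: [0.5733, -0.0133, 0.2605]
tool_rot: [-0.0, 1.0, -0.003, -0.003]
contact_force: [-0.4, 0.8, -0.5]
gripper_width: 0.321
```

```bash
python3 - <<'E'
from h import *
st()
im,T=snap('wrist','w9')
for q in ['fin_left','fin_right','hot_mark','end_notch']: print(q,find(q,'wrist',T,3))
im,T=snap('top')
for q in ['fin_right']: print(q,find(q,'top',T,2))
im,T=snap('scene')
for q in ['fin_right']: print(q,find(q,'scene',T,2))
E
```

```text
t 21.6 p [ 0.5733 -0.0133  0.2605] x [ 1.    -0.006 -0.006] y [-0.006 -1.    -0.001] z [-0.006  0.001 -1.   ] F [-0.4  0.8 -0.5] g 0.32142339733264325
fin_left []
fin_right [(0.58, array([ 0.574, -0.015,  0.056]))]
hot_mark [(0.73, array([ 0.564, -0.119,  0.011]))]
end_notch []
fin_right [(0.69, array([ 0.573, -0.015,  0.063]))]
fin_right [(0.7, array([ 0.571, -0.018,  0.056]))]
```

View pics/w9.png

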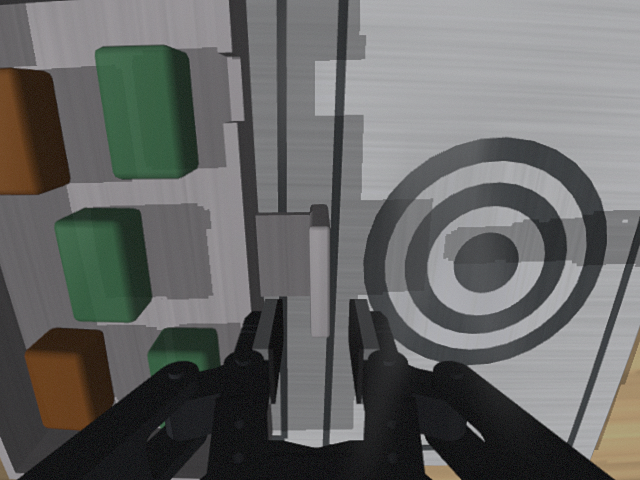

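Request:
play_rows(
  increments=[
    {"offset": [0,1,25],"twist": 0,"grip": 0.32},
    {"offset": [0,1,45],"twist": 0,"grip": 0.32},
    {"offset": [0,1,59],"twist": 0,"grip": 0.32},
    {"offset": [0,1,59],"twist": 0,"grip": 0.32},
    {"offset": [0,1,59],"twist": 0,"grip": 0},
  ],
)

```text
time: 22.47
tool_pos: [0.5742, -0.0145, 0.2042]
tool_rot: [-0.0, 1.0, -0.004, -0.001]
contact_force: [-0.0, -0.9, -0.9]
gripper_width: 0.196
```

Request:
play_rows(
  increments=[
    {"offset": [0,0,0],"twist": 0,"grip": 0},
    {"offset": [0,0,0],"twist": 0,"grip": 0},
    {"offset": [0,0,0],"twist": 0,"grip": 0},
    {"offset": [0,0,0],"twist": 0,"grip": 0},
    {"offset": [0,0,0],"twist": 0,"grip": 0},
  ],
)

```text
time: 22.88
tool_pos: [0.5746, -0.0147, 0.2052]
tool_rot: [0.0, 1.0, -0.004, 0.0]
contact_force: [-0.5, -2.3, -3.3]
gripper_width: 0.104
```

```bash
python3 - <<'E'
from h import *
st()
E
```

```text
t 22.88 p [ 0.5746 -0.0147  0.2052] x [ 1.    -0.008  0.001] y [-0.008 -1.     0.001] z [ 0.001 -0.001 -1.   ] F [-0.5 -2.3 -3.3] g 0.10428364889604745
```

Request:
play_rows(
  increments=[
    {"offset": [0,5,0],"twist": 0,"grip": 0},
    {"offset": [-1,17,0],"twist": 0,"grip": 0},
    {"offset": [-1,33,0],"twist": 0,"grip": 0},
    {"offset": [-2,51,0],"twist": 0,"grip": 0},
    {"offset": [-3,69,0],"twist": 0,"grip": 0},
  ],
)

```text
time: 23.3
tool_pos: [0.5712, -0.0822, 0.2052]
tool_rot: [-0.003, 1.0, -0.005, 0.001]
contact_force: [0.3, 8.9, -0.4]
gripper_width: 0.105
```

Request:
play_rows(
  increments=[
    {"offset": [-1,18,0],"twist": 0,"grip": 0},
    {"offset": [-1,36,0],"twist": 0,"grip": 0},
    {"offset": [-2,54,0],"twist": 0,"grip": 0},
    {"offset": [-2,72,0],"twist": 0.005,"grip": 0},
    {"offset": [-3,90,0],"twist": 0.01,"grip": 0},
  ],
)

```text
time: 23.72
tool_pos: [0.5676, -0.1723, 0.2052]
tool_rot: [-0.003, 1.0, -0.01, 0.0]
contact_force: [1.5, 10.3, 1.4]
gripper_width: 0.104
```

Request:
play_rows(
  increments=[
    {"offset": [-1,18,0],"twist": 0,"grip": 0},
    {"offset": [-2,34,0],"twist": 0,"grip": 0},
    {"offset": [-2,47,0],"twist": 0,"grip": 0},
    {"offset": [-3,56,0],"twist": 0,"grip": 0},
    {"offset": [-3,60,0],"twist": 0,"grip": 0},
  ],
)

```text
time: 24.13
tool_pos: [0.5635, -0.2328, 0.2052]
tool_rot: [-0.003, 1.0, -0.011, 0.001]
contact_force: [0.3, 12.1, 2.9]
gripper_width: 0.106
```

Request:
play_rows(
  increments=[
    {"offset": [0,0,0],"twist": 0,"grip": 0},
    {"offset": [0,0,0],"twist": 0,"grip": 0},
    {"offset": [0,0,0],"twist": 0,"grip": 0},
    {"offset": [0,0,0],"twist": 0,"grip": 0},
    {"offset": [0,0,0],"twist": 0,"grip": 0},
  ],
)

```text
time: 24.55
tool_pos: [0.5634, -0.2327, 0.2052]
tool_rot: [-0.001, 1.0, -0.01, 0.001]
contact_force: [0.7, 5.4, 0.9]
gripper_width: 0.105
```

```bash
python3 - <<'E'
from h import *
st()
im,T=snap('top','t9')
for q in ['fin_left','fin_right','tray','end_notch','piece1']: print(q,find(q,'top',T,6))
im,T=snap('scene')
for q in ['fin_left','fin_right','tray']: print(q,find(q,'scene',T,2))
E
```

```text
t 24.55 p [ 0.5634 -0.2327  0.2052] x [ 1.    -0.019  0.001] y [-0.019 -1.    -0.002] z [ 0.001  0.002 -1.   ] F [0.7 5.4 0.9] g 0.10529567818365783
fin_left [(0.78, array([0.566, 0.007, 0.062]))]
fin_right []
tray [(0.73, array([ 0.562, -0.11 ,  0.011]))]
end_notch [(0.68, array([ 0.428, -0.107,  0.062]))]
piece1 [(0.97, array([ 0.483, -0.07 ,  0.033])), (0.94, array([ 0.487, -0.148,  0.035])), (0.72, array([ 0.642, -0.081,  0.033])), (0.63, array([ 0.562, -0.116,  0.031])), (0.61, array([ 0.645, -0.151,  0.031])), (0.31, array([ 0.33 ,  0.386, -0.001]))]
fin_left [(0.82, array([0.567, 0.006, 0.062])), (0.65, array([ 0.565, -0.116,  0.035]))]
fin_right [(0.82, array([ 0.559, -0.232,  0.058])), (0.23, array([ 0.645, -0.153,  0.028]))]
tray [(0.78, array([ 0.567, -0.115,  0.016]))]
```

View pics/t9.png

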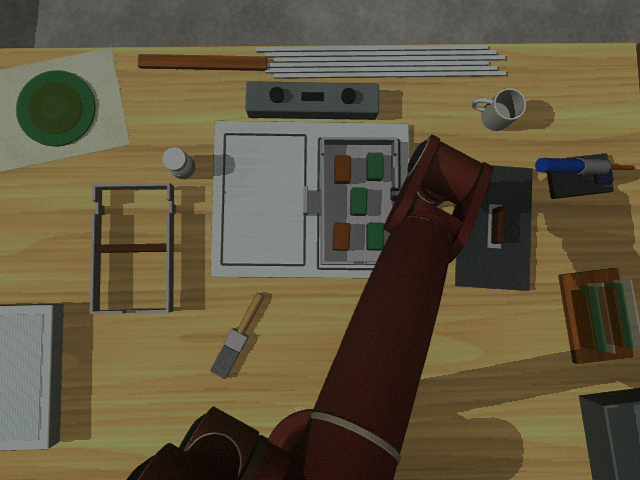

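Request:
play_rows(
  increments=[
    {"offset": [0,0,0],"twist": 0,"grip": 0.32},
    {"offset": [0,0,0],"twist": 0,"grip": 0.32},
    {"offset": [0,0,0],"twist": 0,"grip": 0.32},
    {"offset": [0,0,-25],"twist": 0,"grip": 0.32},
    {"offset": [0,0,-65],"twist": 0,"grip": 0.32},
  ],
)

```text
time: 25.47
tool_pos: [0.5612, -0.2327, 0.2651]
tool_rot: [-0.002, 1.0, -0.009, -0.005]
contact_force: [0.6, -0.0, -0.9]
gripper_width: 0.317
```

Request:
play_rows(
  increments=[
    {"offset": [0,0,-40],"twist": 0,"grip": 0.32},
    {"offset": [-5,-40,-60],"twist": -0.12,"grip": 0.5},
    {"offset": [-10,-80,-60],"twist": -0.24,"grip": 0.5},
    {"offset": [-15,-120,-60],"twist": -0.36,"grip": 0.5},
    {"offset": [-20,-160,-60],"twist": -0.48,"grip": 0.5},
  ],
)

```text
time: 25.88
tool_pos: [0.5458, -0.072, 0.3313]
tool_rot: [0.001, 0.973, 0.231, 0.001]
contact_force: [0.9, -0.1, 0.2]
gripper_width: 0.499
```

```bash
python3 - <<'E'
from h import *
s,r=st()
p=s['tool_pos']
im,T=snap('scene')
for q in ['fin_left','fin_right','tray']: print(q,find(q,'scene',T,2))
d=np.array([.472,.390,.36])-p
print('to frame tool mm',(r.T@d*1000).round(0), 'a',np.arctan2(r[1,0],r[0,0]))
E
```

```text
t 25.88 p [ 0.5458 -0.072   0.3313] x [0.893 0.45  0.002] y [ 0.45  -0.893  0.002] z [ 0.003 -0.001 -1.   ] F [ 0.9 -0.1  0.2] g 0.49940969544665725
fin_left [(0.69, array([0.57 , 0.008, 0.06 ]))]
fin_right [(0.65, array([ 0.656, -0.284,  0.003])), (0.59, array([ 0.56 , -0.234,  0.059]))]
tray [(0.89, array([ 0.566, -0.117,  0.013])), (0.73, array([ 0.431, -0.111,  0.056]))]
to frame tool mm [ 142. -446.  -29.] a 0.4662239071800301
```

Request:
play_rows(
  increments=[
    {"offset": [11,-36,-6],"twist": -0.12,"grip": 0.6},
    {"offset": [23,-72,-12],"twist": -0.24,"grip": 0.6},
    {"offset": [34,-108,-18],"twist": -0.36,"grip": 0.6},
    {"offset": [46,-144,-24],"twist": -0.48,"grip": 0.6},
    {"offset": [57,-180,-29],"twist": -0.6,"grip": 0.6},
  ],
)

```text
time: 26.5
tool_pos: [0.5172, 0.1135, 0.3595]
tool_rot: [0.001, 0.862, 0.507, 0.001]
contact_force: [1.5, 0.4, 0.5]
gripper_width: 0.601
```

Request:
play_rows(
  increments=[
    {"offset": [22,-17,0],"twist": -0.1,"grip": 0.6},
    {"offset": [44,-34,0],"twist": -0.2,"grip": 0.6},
    {"offset": [66,-52,0],"twist": -0.3,"grip": 0.6},
    {"offset": [88,-69,0],"twist": -0.4,"grip": 0.6},
    {"offset": [110,-86,0],"twist": -0.505,"grip": 0.6},
  ],
)

```text
time: 26.92
tool_pos: [0.4961, 0.2516, 0.3589]
tool_rot: [0.0, 0.708, 0.706, 0.0]
contact_force: [0.0, -0.5, 0.9]
gripper_width: 0.6
```

Request:
play_rows(
  increments=[
    {"offset": [35,-6,0],"twist": 0,"grip": 0.6},
    {"offset": [70,-11,0],"twist": 0,"grip": 0.6},
    {"offset": [105,-17,0],"twist": 0,"grip": 0.6},
    {"offset": [138,-22,0],"twist": 0,"grip": 0.6},
    {"offset": [138,-22,0],"twist": 0,"grip": 0.6},
  ],
)

```text
time: 27.33
tool_pos: [0.4741, 0.3928, 0.3588]
tool_rot: [-0.001, 0.708, 0.706, 0.001]
contact_force: [-0.7, -1.5, -0.1]
gripper_width: 0.602
```

```bash
python3 - <<'E'
from h import *
s,r=st()
im,T=snap('wrist','w10')
for q in ['frame','bridge','frame_end_lug']: print(q,find(q,'wrist',T,2))
im,T=snap('top','t10')
for q in ['frame','bridge','frame_end_lug','end_notch','fin_left','fin_right','tray']: print(q,find(q,'top',T,3))
E
```

```text
t 27.33 p [0.4741 0.3928 0.3588] x [0.002 1.    0.002] y [ 1.    -0.002  0.001] z [ 0.001  0.002 -1.   ] F [-0.7 -1.5 -0.1] g 0.6022025655665765
frame [(0.84, array([0.466, 0.385, 0.002]))]
bridge [(0.76, array([0.47 , 0.386, 0.047]))]
frame_end_lug [(0.57, array([ 0.329,  0.394, -0.004]))]
frame [(0.93, array([0.468, 0.385, 0.001]))]
bridge [(0.86, array([0.47 , 0.388, 0.044]))]
frame_end_lug [(0.82, array([ 0.33 ,  0.389, -0.002]))]
end_notch [(0.89, array([ 0.432, -0.11 ,  0.06 ]))]
fin_left [(0.87, array([0.569, 0.008, 0.063])), (0.43, array([ 0.431, -0.11 ,  0.06 ]))]
fin_right [(0.88, array([ 0.565, -0.232,  0.058])), (0.45, array([0.567, 0.005, 0.063]))]
tray [(0.8, array([ 0.563, -0.114,  0.013]))]
```

View pics/w10.png

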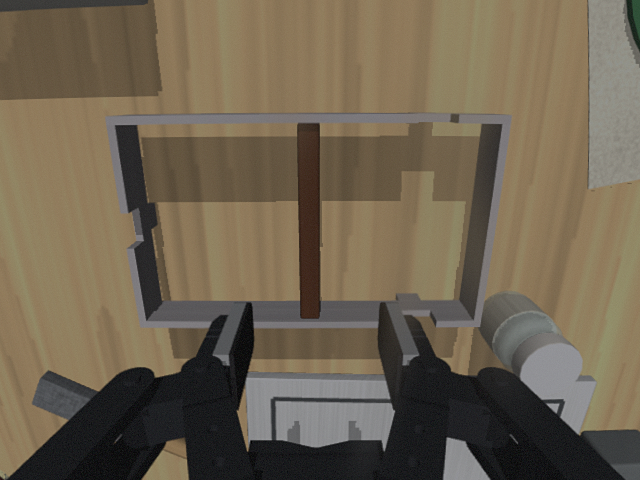

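```bash
cat >> h.py <<'E'
def rect(cam,px,z,T=None):
    # px: corners (-x,+y),(+x,+y),(-x,-y),(+x,-y)
    a,b,c,d=[ray(cam,u,z,T)[:2] for u in px]
    v=(b-a)+(d-c); w=(a-c)+(b-d)
    print('centre',((a+b+c+d)/4).round(4),'yawx',round(np.arctan2(v[1],v[0]),4),'yawy',round(np.arctan2(-w[0],w[1]),4),'len',[round(float(np.linalg.norm(k)),4) for k in (b-a,d-c,a-c,b-d)])
E
python3 - <<'E'
from h import *
rect('wrist',[(108,118),(510,116),(144,327),(480,327)],.050)
for u in [(309,124),(311,317)]: print(ray('wrist',u,.047).round(4))
E
```

```text
centre [0.4706 0.3819] yawx -0.0016 yawy 0.0067 len [0.2778, 0.2785, 0.1662, 0.1674]
[0.4702 0.4594 0.047 ]
[0.4704 0.3069 0.047 ]
```

Request:
play_rows(
  increments=[
    {"offset": [-40,8,-1],"twist": 0,"grip": 0.6},
    {"offset": [-80,15,-2],"twist": 0,"grip": 0.6},
    {"offset": [-120,22,-3],"twist": 0,"grip": 0.6},
    {"offset": [-160,30,-4],"twist": 0,"grip": 0.6},
    {"offset": [-200,37,-6],"twist": 0,"grip": 0.6},
  ],
)

```text
time: 28.35
tool_pos: [0.5099, 0.1876, 0.3647]
tool_rot: [0.0, 0.708, 0.706, 0.0]
contact_force: [0.8, -0.8, -0.3]
gripper_width: 0.601
```

Request:
play_rows(
  increments=[
    {"offset": [-40,8,0],"twist": 0,"grip": 0.6},
    {"offset": [-80,15,0],"twist": 0,"grip": 0.6},
    {"offset": [-120,22,0],"twist": 0,"grip": 0.6},
    {"offset": [-160,30,0],"twist": 0,"grip": 0.6},
    {"offset": [-200,37,0],"twist": 0,"grip": 0.6},
  ],
)

```text
time: 28.77
tool_pos: [0.5461, -0.0128, 0.365]
tool_rot: [0.0, 0.709, 0.706, 0.0]
contact_force: [-0.6, 0.9, 0.6]
gripper_width: 0.596
```

Request:
play_rows(
  increments=[
    {"offset": [-40,8,0],"twist": 0,"grip": 0.6},
    {"offset": [-80,14,0],"twist": 0,"grip": 0.6},
    {"offset": [-107,18,0],"twist": 0,"grip": 0.6},
    {"offset": [-107,18,0],"twist": 0,"grip": 0.6},
    {"offset": [-107,18,0],"twist": 0,"grip": 0.6},
  ],
)

```text
time: 29.18
tool_pos: [0.5638, -0.1192, 0.3646]
tool_rot: [-0.0, 0.71, 0.705, 0.0]
contact_force: [1.0, 0.7, -0.7]
gripper_width: 0.601
```

```bash
python3 - <<'E'
from h import *
s,r=st()
im,T=snap('wrist','w11')
for q in ['tray','end_notch','fin_left','fin_right','hot_mark','piece1']: print(q,find(q,'wrist',T,5))
E
```

```text
t 29.18 p [ 0.5638 -0.1192  0.3646] x [0.007 1.    0.   ] y [ 1.    -0.007 -0.   ] z [-0.  0. -1.] F [ 1.   0.7 -0.7] g 0.6007506594864289
tray []
end_notch [(0.82, array([ 0.427, -0.108,  0.057]))]
fin_left [(0.91, array([0.567, 0.008, 0.06 ]))]
fin_right [(0.76, array([ 0.562, -0.233,  0.057]))]
hot_mark []
piece1 [(0.97, array([ 0.644, -0.154,  0.033])), (0.9, array([ 0.644, -0.08 ,  0.03 ])), (0.85, array([ 0.565, -0.112,  0.028])), (0.69, array([ 0.49 , -0.073,  0.027])), (0.64, array([ 0.483, -0.148,  0.033]))]
```

View pics/w11.png

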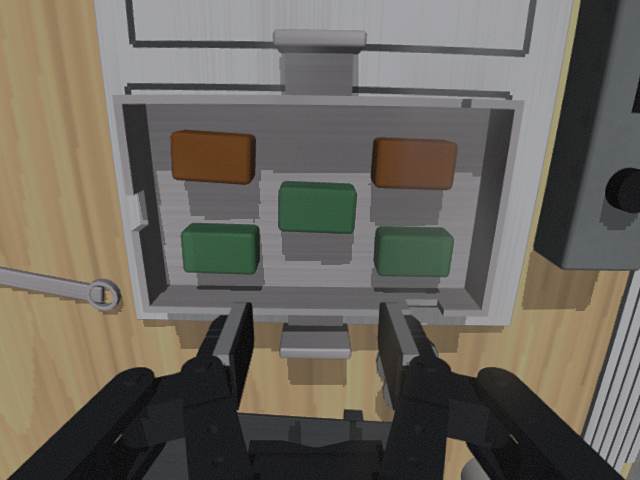

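```bash
python3 - <<'E'
from h import *
rect('wrist',[(113,95),(523,100),(139,320),(490,326)],.056)
E
```

```text
centre [ 0.565  -0.1156] yawx -0.0169 yawy -0.0149 len [0.2794, 0.29, 0.1748, 0.1772]
```

Request:
play_rows(
  increments=[
    {"offset": [40,-8,0],"twist": 0,"grip": 0.6},
    {"offset": [80,-15,0],"twist": 0,"grip": 0.6},
    {"offset": [120,-22,0],"twist": 0,"grip": 0.6},
    {"offset": [160,-30,0],"twist": 0,"grip": 0.6},
    {"offset": [200,-37,0],"twist": 0,"grip": 0.6},
  ],
)

```text
time: 29.95
tool_pos: [0.5266, 0.0845, 0.3649]
tool_rot: [0.0, 0.708, 0.706, 0.0]
contact_force: [1.0, -0.4, 0.5]
gripper_width: 0.603
```

Request:
play_rows(
  increments=[
    {"offset": [40,-8,0],"twist": 0,"grip": 0.6},
    {"offset": [80,-15,0],"twist": 0,"grip": 0.6},
    {"offset": [120,-22,0],"twist": 0,"grip": 0.6},
    {"offset": [160,-30,0],"twist": 0,"grip": 0.6},
    {"offset": [200,-37,0],"twist": 0,"grip": 0.6},
  ],
)

```text
time: 30.37
tool_pos: [0.4901, 0.2849, 0.3649]
tool_rot: [0.0, 0.708, 0.706, 0.0]
contact_force: [0.8, -0.9, 0.2]
gripper_width: 0.601
```

Request:
play_rows(
  increments=[
    {"offset": [40,-8,15],"twist": 0,"grip": 0.6},
    {"offset": [80,-15,30],"twist": 0,"grip": 0.6},
    {"offset": [103,-16,50],"twist": 0,"grip": 0.6},
    {"offset": [103,-16,80],"twist": 0,"grip": 0.6},
    {"offset": [103,-16,90],"twist": 0,"grip": 0.6},
  ],
)

```text
time: 30.78
tool_pos: [0.4735, 0.3868, 0.2702]
tool_rot: [-0.001, 0.707, 0.707, -0.003]
contact_force: [-0.7, -0.6, -1.6]
gripper_width: 0.598
```

```bash
python3 - <<'E'
from h import *
s,r=st()
im,T=snap('wrist')
for q in ['bridge','frame']: print(q,find(q,'wrist',T,2))
E
```

```text
t 30.78 p [0.4735 0.3868 0.2702] x [ 0.     1.    -0.003] y [ 1.    -0.    -0.005] z [-0.005 -0.003 -1.   ] F [-0.7 -0.6 -1.6] g 0.598266133478846
bridge [(0.77, array([0.471, 0.384, 0.046]))]
frame [(0.92, array([0.469, 0.386, 0.003]))]
```

Request:
play_rows(
  increments=[
    {"offset": [-3,-2,25],"twist": 0,"grip": 0.6},
    {"offset": [-3,-2,50],"twist": 0,"grip": 0.6},
    {"offset": [-3,-2,74],"twist": 0,"grip": 0.6},
    {"offset": [-3,-2,74],"twist": 0,"grip": 0.6},
    {"offset": [-3,-2,74],"twist": 0,"grip": 0.3},
  ],
)

```text
time: 31.35
tool_pos: [0.4743, 0.3819, 0.2014]
tool_rot: [-0.0, 0.709, 0.705, -0.0]
contact_force: [-0.0, -0.6, 0.1]
gripper_width: 0.475
```

Request:
play_rows(
  increments=[
    {"offset": [0,0,0],"twist": 0,"grip": 0},
    {"offset": [0,0,0],"twist": 0,"grip": 0},
    {"offset": [0,0,0],"twist": 0,"grip": 0},
    {"offset": [0,0,0],"twist": 0,"grip": 0},
    {"offset": [0,0,0],"twist": 0,"grip": 0},
  ],
)

```text
time: 31.77
tool_pos: [0.4747, 0.3831, 0.204]
tool_rot: [0.0, 0.709, 0.706, 0.002]
contact_force: [-3.2, -1.5, 7.1]
gripper_width: 0.167
```

```bash
python3 - <<'E'
from h import *
s,r=st()
im,T=snap('top')
for q in ['bridge','frame','frame_end_lug']: print(q,find(q,'top',T,2))
E
```

```text
t 31.77 p [0.4747 0.3831 0.204 ] x [0.004 1.    0.002] y [ 1.    -0.004  0.003] z [ 0.003  0.002 -1.   ] F [-3.2 -1.5  7.1] g 0.16698226797865634
bridge [(0.68, array([0.477, 0.391, 0.049]))]
frame [(0.72, array([0.48 , 0.387, 0.   ])), (0.71, array([ 0.367, -0.412, -0.   ]))]
frame_end_lug [(0.91, array([ 0.335,  0.39 , -0.001])), (0.54, array([ 0.562, -0.112,  0.031]))]
```

Request:
play_rows(
  increments=[
    {"offset": [0,0,-8],"twist": 0,"grip": 0},
    {"offset": [0,0,-25],"twist": 0,"grip": 0},
    {"offset": [0,0,-55],"twist": 0,"grip": 0},
    {"offset": [0,0,-90],"twist": 0,"grip": 0},
    {"offset": [0,0,-120],"twist": 0,"grip": 0},
  ],
)

```text
time: 32.38
tool_pos: [0.4737, 0.3823, 0.3227]
tool_rot: [0.0, 0.709, 0.706, 0.0]
contact_force: [0.9, 1.1, -3.9]
gripper_width: 0.171
```

Request:
play_rows(
  increments=[
    {"offset": [-10,2,0],"twist": 0,"grip": 0},
    {"offset": [-35,6,0],"twist": 0,"grip": 0},
    {"offset": [-70,13,0],"twist": 0,"grip": 0},
    {"offset": [-110,21,0],"twist": 0,"grip": 0},
    {"offset": [-150,28,0],"twist": 0,"grip": 0},
  ],
)

```text
time: 32.8
tool_pos: [0.5008, 0.2307, 0.3198]
tool_rot: [0.0, 0.708, 0.706, -0.0]
contact_force: [0.5, -0.0, -4.2]
gripper_width: 0.169
```

Request:
play_rows(
  increments=[
    {"offset": [-38,7,0],"twist": 0,"grip": 0},
    {"offset": [-76,14,0],"twist": 0,"grip": 0},
    {"offset": [-114,21,0],"twist": 0,"grip": 0},
    {"offset": [-152,28,0],"twist": 0,"grip": 0},
    {"offset": [-190,35,0],"twist": 0,"grip": 0},
  ],
)

```text
time: 33.22
tool_pos: [0.5348, 0.04, 0.3199]
tool_rot: [-0.0, 0.709, 0.706, -0.0]
contact_force: [0.6, 0.3, -4.1]
gripper_width: 0.172
```

Request:
play_rows(
  increments=[
    {"offset": [-38,7,0],"twist": 0,"grip": 0},
    {"offset": [-76,14,0],"twist": 0.005,"grip": 0},
    {"offset": [-112,21,0],"twist": 0.012,"grip": 0},
    {"offset": [-140,26,0],"twist": 0.012,"grip": 0},
    {"offset": [-157,29.5,0],"twist": 0.012,"grip": 0},
  ],
)

```text
time: 33.63
tool_pos: [0.5638, -0.1182, 0.3199]
tool_rot: [0.0, 0.714, 0.7, -0.001]
contact_force: [0.1, 0.7, -3.6]
gripper_width: 0.167
```

Request:
play_rows(
  increments=[
    {"offset": [0,0,0],"twist": 0,"grip": 0},
    {"offset": [0,0,5],"twist": 0,"grip": 0},
    {"offset": [0,0,15],"twist": 0,"grip": 0},
    {"offset": [0,0,30],"twist": 0,"grip": 0},
    {"offset": [0,0,40],"twist": 0,"grip": 0},
  ],
)

```text
time: 34.05
tool_pos: [0.5635, -0.1136, 0.2781]
tool_rot: [-0.001, 0.712, 0.702, -0.001]
contact_force: [-0.1, 0.4, -4.3]
gripper_width: 0.168
```

```bash
python3 - <<'E'
from h import *
s,r=st()
for c in ['wrist','top','scene']:
    im,T=snap(c,c+'12')
    for q in ['bridge','frame','frame_end_lug','end_notch','fin_left','fin_right','tray']: print(c,q,find(q,c,T,2))
E
```

```text
t 34.05 p [ 0.5635 -0.1136  0.2781] x [0.015 1.    0.001] y [ 1.    -0.015 -0.003] z [-0.003  0.001 -1.   ] F [-0.1  0.4 -4.3] g 0.16843800809248416
wrist bridge [(0.92, array([ 0.563, -0.111,  0.119]))]
wrist frame [(0.93, array([ 0.56 , -0.109,  0.076]))]
wrist frame_end_lug [(0.69, array([ 0.424, -0.101,  0.073]))]
wrist end_notch [(0.2, array([ 0.558, -0.112,  0.074]))]
wrist fin_left [(0.81, array([0.565, 0.008, 0.06 ]))]
wrist fin_right []
wrist tray []
top bridge [(0.69, array([ 0.569, -0.11 ,  0.126]))]
top frame [(0.77, array([ 0.567, -0.114,  0.079]))]
top frame_end_lug []
top end_notch []
top fin_left [(0.83, array([0.566, 0.007, 0.065]))]
top fin_right [(0.29, array([0.568, 0.005, 0.062]))]
top tray [(0.56, array([ 0.564, -0.111,  0.012])), (0.16, array([ 0.657,  0.288, -0.   ]))]
scene bridge [(0.56, array([ 0.564, -0.11 ,  0.124])), (0.41, array([ 0.659, -0.285,  0.001]))]
scene frame [(0.73, array([ 0.562, -0.11 ,  0.074])), (0.47, array([ 0.428, -0.108,  0.075]))]
scene frame_end_lug [(0.76, array([ 0.426, -0.109,  0.078])), (0.46, array([ 0.564, -0.11 ,  0.123]))]
scene end_notch [(0.96, array([ 0.43 , -0.11 ,  0.057]))]
scene fin_left [(0.96, array([0.567, 0.008, 0.059]))]
scene fin_right [(0.68, array([ 0.561, -0.235,  0.059]))]
scene tray [(0.85, array([ 0.567, -0.118,  0.013]))]
```

View pics/wrist12.png

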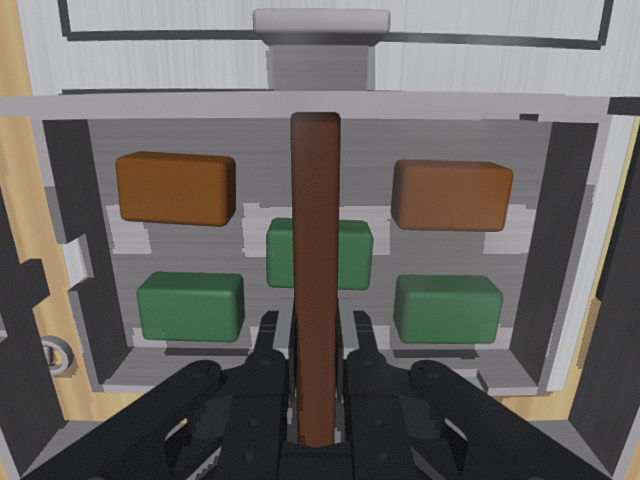

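Request:
play_rows(
  increments=[
    {"offset": [-1.5,2,0],"twist": 0,"grip": 0},
    {"offset": [-1.5,2,4],"twist": 0,"grip": 0},
    {"offset": [-1.5,2,8],"twist": 0,"grip": 0},
    {"offset": [-1.5,2,12],"twist": 0,"grip": 0},
    {"offset": [-1.5,2,15],"twist": 0,"grip": 0},
  ],
)

```text
time: 35.67
tool_pos: [0.5661, -0.1163, 0.2646]
tool_rot: [-0.001, 0.713, 0.701, -0.0]
contact_force: [0.1, 1.3, -4.8]
gripper_width: 0.171
```

Request:
play_rows(
  increments=[
    {"offset": [0,0,1],"twist": 0,"grip": 0},
    {"offset": [0,0,2.5],"twist": 0,"grip": 0},
    {"offset": [0,0,4],"twist": 0,"grip": 0},
    {"offset": [0,0,6],"twist": 0,"grip": 0},
    {"offset": [0,0,6],"twist": 0,"grip": 0},
  ],
)

```text
time: 36.08
tool_pos: [0.5662, -0.1163, 0.2593]
tool_rot: [-0.0, 0.713, 0.701, -0.0]
contact_force: [0.5, -0.1, -4.5]
gripper_width: 0.168
```

```bash
python3 - <<'E'
from h import *
s,r=st()
E
```

```text
t 36.08 p [ 0.5662 -0.1163  0.2593] x [0.016 1.    0.   ] y [ 1.    -0.016 -0.001] z [-0.001  0.    -1.   ] F [ 0.5 -0.1 -4.5] g 0.16766607701700623
```

Request:
play_rows(
  increments=[
    {"offset": [0,0,1.5],"twist": 0,"grip": 0},
    {"offset": [0,0,3],"twist": 0,"grip": 0},
    {"offset": [0,0,4.5],"twist": 0,"grip": 0},
    {"offset": [0,0,6],"twist": 0,"grip": 0},
    {"offset": [0,0,6],"twist": 0,"grip": 0},
  ],
)

```text
time: 36.5
tool_pos: [0.5662, -0.1163, 0.2532]
tool_rot: [-0.0, 0.713, 0.701, -0.0]
contact_force: [-0.8, 0.1, -3.8]
gripper_width: 0.169
```

```bash
python3 - <<'E'
from h import *
s,r=st()
for c in ['wrist','scene']:
    im,T=snap(c,c+'13')
    for q in ['bridge','frame','frame_end_lug','end_notch','fin_left','fin_right','tray']: print(c,q,find(q,c,T,2))
im=cv2.imread('pics/scene13.png'); cv2.imwrite('pics/scene13c.png',cv2.resize(im[180:390,220:460],None,fx=2.8,fy=2.8,interpolation=cv2.INTER_CUBIC))
E
```

```text
t 36.5 p [ 0.5662 -0.1163  0.2532] x [0.016 1.    0.   ] y [ 1.    -0.016 -0.001] z [-0.001  0.    -1.   ] F [-0.8  0.1 -3.8] g 0.16868601745530432
wrist bridge [(0.59, array([ 0.566, -0.114,  0.093]))]
wrist frame [(0.57, array([ 0.564, -0.114,  0.051]))]
wrist frame_end_lug [(0.62, array([ 0.425, -0.105,  0.048]))]
wrist end_notch [(0.74, array([ 0.643, -0.154,  0.031]))]
wrist fin_left []
wrist fin_right []
wrist tray []
scene bridge [(0.74, array([ 0.565, -0.11 ,  0.097])), (0.74, array([ 0.64 , -0.078,  0.03 ]))]
scene frame [(0.57, array([ 0.563, -0.112,  0.044]))]
scene frame_end_lug [(0.95, array([ 0.431, -0.107,  0.047]))]
scene end_notch [(0.94, array([ 0.431, -0.11 ,  0.054]))]
scene fin_left [(0.65, array([0.568, 0.006, 0.06 ]))]
scene fin_right [(0.7, array([ 0.562, -0.234,  0.057]))]
scene tray [(0.97, array([ 0.569, -0.116,  0.014]))]
```

Request:
play_rows(
  increments=[
    {"offset": [0,0,2],"twist": 0,"grip": 0},
    {"offset": [0,0,4],"twist": 0,"grip": 0},
    {"offset": [0,0,6],"twist": 0,"grip": 0},
    {"offset": [0,0,7],"twist": 0,"grip": 0},
    {"offset": [0,0,8],"twist": 0,"grip": 0},
  ],
)

```text
time: 37.72
tool_pos: [0.5663, -0.1163, 0.246]
tool_rot: [-0.001, 0.713, 0.701, -0.0]
contact_force: [-5.2, 1.4, 5.1]
gripper_width: 0.169
```

```bash
python3 - <<'E'
from h import *
s,r=st()
E
```

```text
t 37.72 p [ 0.5663 -0.1163  0.246 ] x [0.016 1.    0.   ] y [ 1.    -0.016 -0.001] z [-0.001  0.    -1.   ] F [-5.2  1.4  5.1] g 0.1685720236179282
```

Request:
play_rows(
  increments=[
    {"offset": [0,0,-1],"twist": 0,"grip": 0.4},
    {"offset": [0,0,-1],"twist": 0,"grip": 0.4},
    {"offset": [0,0,-1],"twist": 0,"grip": 0.4},
    {"offset": [0,0,-30],"twist": 0,"grip": 0.4},
    {"offset": [0,0,-65],"twist": 0,"grip": 0.4},
  ],
)

```text
time: 38.13
tool_pos: [0.5652, -0.116, 0.308]
tool_rot: [-0.003, 0.713, 0.701, -0.002]
contact_force: [0.8, -1.1, 0.3]
gripper_width: 0.398
```

Request:
play_rows(
  increments=[
    {"offset": [0,0,-35],"twist": 0,"grip": 0.4},
    {"offset": [0,0,-70],"twist": 0,"grip": 0.4},
    {"offset": [0,0,-100],"twist": 0,"grip": 0.4},
    {"offset": [0,0,-100],"twist": 0,"grip": 0.4},
    {"offset": [0,0,-100],"twist": 0,"grip": 0.4},
  ],
)

```text
time: 38.55
tool_pos: [0.5669, -0.1165, 0.4145]
tool_rot: [0.003, 0.713, 0.701, 0.002]
contact_force: [-0.7, 0.4, 0.4]
gripper_width: 0.399
```

```bash
python3 - <<'E'
from h import *
s,r=st()
for c in ['wrist','top','scene']:
    im,T=snap(c,c+'14')
    for q in ['bridge','frame','frame_end_lug','handle','cover','end_lug']: print(c,q,find(q,c,T,2))
E
```

```text
t 38.55 p [ 0.5669 -0.1165  0.4145] x [ 0.016  1.    -0.002] y [ 1.    -0.016  0.007] z [ 0.007 -0.002 -1.   ] F [-0.7  0.4  0.4] g 0.3990354331384349
wrist bridge [(0.74, array([ 0.567, -0.112,  0.086]))]
wrist frame [(0.58, array([ 0.565, -0.114,  0.046])), (0.56, array([ 0.565, -0.115,  0.086]))]
wrist frame_end_lug [(0.86, array([ 0.427, -0.102,  0.043]))]
wrist handle [(0.56, array([ 0.646, -0.077,  0.03 ])), (0.27, array([ 0.429, -0.11 ,  0.055]))]
wrist cover [(0.97, array([ 0.509, -0.425,  0.002]))]
wrist end_lug []
top bridge [(0.7, array([ 0.567, -0.108,  0.091]))]
top frame [(0.84, array([ 0.57 , -0.113,  0.043]))]
top frame_end_lug []
top handle [(0.6, array([ 0.511, -0.419,  0.057]))]
top cover [(0.71, array([ 0.578, -0.012,  0.   ])), (0.61, array([ 0.506, -0.422, -0.001]))]
top end_lug [(0.85, array([ 0.366, -0.409,  0.003]))]
scene bridge [(0.91, array([ 0.565, -0.111,  0.089]))]
scene frame [(0.87, array([ 0.561, -0.111,  0.039]))]
scene frame_end_lug [(0.58, array([ 0.43 , -0.106,  0.042]))]
scene handle []
scene cover [(0.73, array([ 0.507, -0.424, -0.005])), (0.43, array([0.656, 0.285, 0.004]))]
scene end_lug [(0.61, array([ 0.371, -0.413,  0.002]))]
```

View pics/wrist14.png

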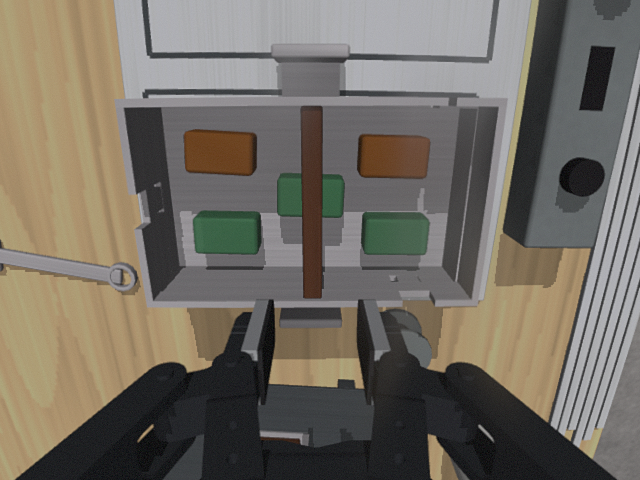

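```bash
python3 - <<'E'
from h import *
rect('wrist',[(118,100),(507,101),(147,306),(480,305)],.092)
for u in [(311,107),(313,297)]: print(ray('wrist',u,.089).round(4))
E
```

```text
centre [ 0.5648 -0.1108] yawx -0.0147 yawy -0.0129 len [0.2749, 0.2796, 0.1639, 0.1622]
[ 0.5647 -0.0349  0.089 ]
[ 0.5636 -0.1854  0.089 ]
```

Request:
play_rows(
  increments=[
    {"offset": [-30,-4,0],"twist": 0.12,"grip": 0.6},
    {"offset": [-60,-8,0],"twist": 0.24,"grip": 0.6},
    {"offset": [-90,-12,0],"twist": 0.36,"grip": 0.6},
    {"offset": [-120,-15,0],"twist": 0.48,"grip": 0.6},
    {"offset": [-150,-18,0],"twist": 0.6,"grip": 0.6},
  ],
)

```text
time: 40.02
tool_pos: [0.5456, -0.2673, 0.4108]
tool_rot: [0.0, 0.89, 0.457, 0.0]
contact_force: [0.5, -0.4, -0.6]
gripper_width: 0.599
```

Request:
play_rows(
  increments=[
    {"offset": [-28,15,0],"twist": 0.12,"grip": 0.6},
    {"offset": [-56,30,0],"twist": 0.24,"grip": 0.6},
    {"offset": [-84,45,0],"twist": 0.36,"grip": 0.6},
    {"offset": [-112,60,0],"twist": 0.48,"grip": 0.6},
    {"offset": [-139,74,0],"twist": 0.6,"grip": 0.6},
  ],
)

```text
time: 40.43
tool_pos: [0.5256, -0.424, 0.4106]
tool_rot: [0.0, 0.985, 0.173, 0.0]
contact_force: [0.9, -0.0, 1.0]
gripper_width: 0.599
```

Request:
play_rows(
  increments=[
    {"offset": [-6,-2,15],"twist": 0.12,"grip": 0.6},
    {"offset": [-12,-4,30],"twist": 0.24,"grip": 0.6},
    {"offset": [-17,-6,45],"twist": 0.36,"grip": 0.6},
    {"offset": [-17,-6,55],"twist": 0.455,"grip": 0.6},
    {"offset": [-17,-6,55],"twist": 0.455,"grip": 0.6},
  ],
)

```text
time: 40.85
tool_pos: [0.5072, -0.4222, 0.3522]
tool_rot: [-0.002, 0.999, -0.051, -0.002]
contact_force: [-0.7, -0.5, -0.0]
gripper_width: 0.601
```

```bash
python3 - <<'E'
from h import *
s,r=st()
for c in ['wrist','top']:
    im,T=snap(c,c+'15')
    for q in ['handle','cover','end_lug']: print(c,q,find(q,c,T,2))
E
```

```text
t 40.85 p [ 0.5072 -0.4222  0.3522] x [ 0.995 -0.102 -0.004] y [-0.102 -0.995 -0.004] z [-0.004  0.004 -1.   ] F [-0.7 -0.5 -0. ] g 0.6011238251529236
wrist handle [(0.75, array([ 0.561, -0.23 ,  0.059])), (0.57, array([ 0.505, -0.425,  0.058]))]
wrist cover [(0.89, array([ 0.508, -0.424,  0.001]))]
wrist end_lug [(0.69, array([ 0.367, -0.415, -0.003]))]
top handle [(0.71, array([ 0.506, -0.42 ,  0.058])), (0.61, array([ 0.566, -0.11 ,  0.013]))]
top cover [(0.68, array([ 0.507, -0.423, -0.004]))]
top end_lug [(0.64, array([ 0.367, -0.41 ,  0.002])), (0.41, array([ 0.426, -0.108,  0.041]))]
```

View pics/wrist15.png

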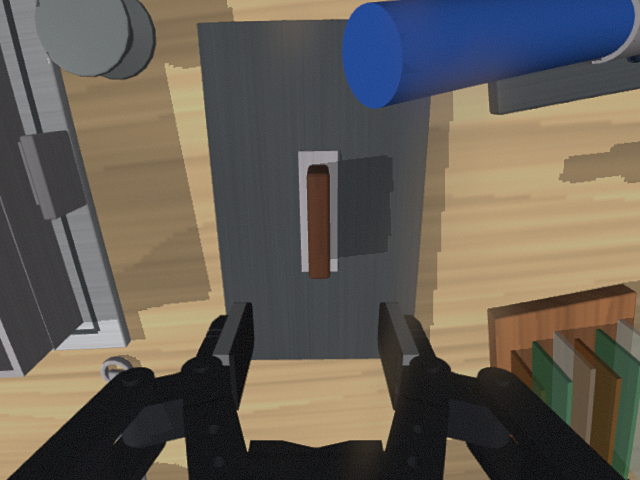

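```bash
python3 - <<'E'
from h import *
print([ray('wrist',u,.058).round(4) for u in [(317,166),(319,278)]])
print('cover edges z.018',[ray('wrist',u,.018).round(4) for u in [(198,22),(228,358),(410,358)]])
print('tube',[ray('top',(537,166),z).round(3) for z in (.03,.06)])
E
```

```text
[array([ 0.5521, -0.4288,  0.058 ]), array([ 0.4684, -0.4221,  0.058 ])]
cover edges z.018 [array([ 0.6568, -0.3541,  0.018 ]), array([ 0.3758, -0.3277,  0.018 ]), array([ 0.3586, -0.4982,  0.018 ])]
tube [array([ 0.64 , -0.523,  0.03 ]), array([ 0.633, -0.508,  0.06 ])]
```

Request:
play_rows(
  increments=[
    {"offset": [0,0,35],"twist": 0,"grip": 0.6},
    {"offset": [0,0,70],"twist": 0,"grip": 0.6},
    {"offset": [0,0,100],"twist": 0,"grip": 0.6},
    {"offset": [0,0,100],"twist": 0,"grip": 0.6},
    {"offset": [0,0,100],"twist": 0,"grip": 0.6},
  ],
)

```text
time: 41.67
tool_pos: [0.5076, -0.422, 0.2539]
tool_rot: [-0.001, 0.999, -0.05, -0.002]
contact_force: [0.1, 0.2, 0.0]
gripper_width: 0.601
```

```bash
python3 - <<'E'
from h import *
s,r=st()
im,T=snap('wrist','w16')
for q in ['handle','cover']: print(q,find(q,'wrist',T,2))
E
```

```text
t 41.67 p [ 0.5076 -0.422   0.2539] x [ 0.995 -0.1   -0.003] y [-0.1   -0.995 -0.003] z [-0.003  0.003 -1.   ] F [0.1 0.2 0. ] g 0.6013573103309855
handle [(0.89, array([ 0.508, -0.424,  0.06 ]))]
cover [(0.64, array([ 0.507, -0.426,  0.003]))]
```

Request:
play_rows(
  increments=[
    {"offset": [2,2.5,25],"twist": 0,"grip": 0.6},
    {"offset": [2,2.5,50],"twist": 0,"grip": 0.6},
    {"offset": [2,2.5,50],"twist": 0,"grip": 0.6},
    {"offset": [2,2.5,50],"twist": 0,"grip": 0.6},
    {"offset": [2,2.5,50],"twist": 0,"grip": 0.3},
  ],
)

```text
time: 42.23
tool_pos: [0.5105, -0.4259, 0.2084]
tool_rot: [0.001, 0.999, -0.05, 0.001]
contact_force: [0.5, -0.2, 0.2]
gripper_width: 0.477
```

Request:
play_rows(
  increments=[
    {"offset": [0,0,0],"twist": 0,"grip": 0},
    {"offset": [0,0,0],"twist": 0,"grip": 0},
    {"offset": [0,0,0],"twist": 0,"grip": 0},
    {"offset": [0,0,0],"twist": 0,"grip": 0},
    {"offset": [0,0,0],"twist": 0,"grip": 0},
  ],
)

```text
time: 42.65
tool_pos: [0.5106, -0.4256, 0.2086]
tool_rot: [0.001, 0.999, -0.05, 0.002]
contact_force: [-0.6, 2.6, 7.3]
gripper_width: 0.17
```

```bash
python3 - <<'E'
from h import *
s,r=st()
for c in ['wrist','scene','top']:
  im,T=snap(c)
  for q in ['handle','cover','end_lug']: print(q,find(q,c,T,2))
E
```

```text
t 42.65 p [ 0.5106 -0.4256  0.2086] x [ 0.995 -0.1    0.003] y [-0.1   -0.995  0.001] z [ 0.003 -0.002 -1.   ] F [-0.6  2.6  7.3] g 0.17012674727473012
handle [(0.63, array([ 0.507, -0.428,  0.057]))]
cover [(0.96, array([ 0.508, -0.426,  0.004]))]
end_lug []
handle [(0.85, array([ 0.507, -0.423,  0.059])), (0.55, array([ 0.487, -0.15 ,  0.029]))]
cover [(0.8, array([ 0.504, -0.425, -0.004]))]
end_lug []
handle [(0.79, array([ 0.509, -0.422,  0.055]))]
cover [(0.44, array([ 0.43 , -0.11 ,  0.037]))]
end_lug [(0.57, array([ 0.66 , -0.279, -0.004]))]
```

Request:
play_rows(
  increments=[
    {"offset": [0,0,-3],"twist": 0,"grip": 0},
    {"offset": [-4,-4,-5],"twist": 0,"grip": 0},
    {"offset": [-10,-10,-6],"twist": 0,"grip": 0},
    {"offset": [-17,-18,-7],"twist": 0,"grip": 0},
    {"offset": [-17,-18,-7],"twist": 0,"grip": 0},
  ],
)

```text
time: 43.67
tool_pos: [0.4931, -0.4036, 0.2112]
tool_rot: [-0.002, 0.999, -0.05, -0.002]
contact_force: [-0.5, 1.3, -4.7]
gripper_width: 0.175
```

Request:
play_rows(
  increments=[
    {"offset": [0,0,-15],"twist": 0,"grip": 0},
    {"offset": [0,0,-40],"twist": 0,"grip": 0},
    {"offset": [0,0,-70],"twist": 0,"grip": 0},
    {"offset": [0,0,-100],"twist": 0,"grip": 0},
    {"offset": [0,0,-118],"twist": 0,"grip": 0},
  ],
)

```text
time: 44.08
tool_pos: [0.4951, -0.4063, 0.3359]
tool_rot: [0.002, 0.999, -0.05, 0.002]
contact_force: [0.6, -0.6, -2.6]
gripper_width: 0.173
```

Request:
play_rows(
  increments=[
    {"offset": [2,-13,0],"twist": -0.01,"grip": 0},
    {"offset": [6,-45,0],"twist": -0.03,"grip": 0},
    {"offset": [11,-80,0],"twist": -0.05,"grip": 0},
    {"offset": [16,-116,0],"twist": -0.07,"grip": 0},
    {"offset": [21,-153,0],"twist": -0.085,"grip": 0},
  ],
)

```text
time: 44.5
tool_pos: [0.5305, -0.2534, 0.3294]
tool_rot: [-0.001, 1.0, -0.007, -0.001]
contact_force: [0.6, -0.2, -4.6]
gripper_width: 0.174
```

Request:
play_rows(
  increments=[
    {"offset": [9,-36,0],"twist": 0,"grip": 0},
    {"offset": [18,-72,0],"twist": 0,"grip": 0},
    {"offset": [26,-105,0],"twist": 0,"grip": 0},
    {"offset": [31,-130,0],"twist": 0,"grip": 0},
    {"offset": [34,-141.5,0],"twist": 0,"grip": 0},
  ],
)

```text
time: 44.92
tool_pos: [0.5667, -0.1107, 0.3294]
tool_rot: [-0.001, 1.0, -0.006, -0.001]
contact_force: [-0.1, 0.3, -3.8]
gripper_width: 0.171
```

Request:
play_rows(
  increments=[
    {"offset": [0,0,5],"twist": 0,"grip": 0},
    {"offset": [0,0,12],"twist": 0,"grip": 0},
    {"offset": [0,0,18],"twist": 0,"grip": 0},
    {"offset": [0,0,22],"twist": 0,"grip": 0},
    {"offset": [0,0,22],"twist": 0,"grip": 0},
  ],
)

```text
time: 45.33
tool_pos: [0.5661, -0.1154, 0.3064]
tool_rot: [-0.0, 1.0, -0.008, -0.002]
contact_force: [-0.4, -0.2, -4.6]
gripper_width: 0.179
```

```bash
python3 - <<'E'
from h import *
s,r=st()
for c in ['wrist','scene','top']:
  im,T=snap(c,c+'17')
  for q in ['handle','cover','end_lug','frame','frame_end_lug','bridge']: print(c,q,find(q,c,T,2))
im=cv2.imread('pics/scene17.png'); cv2.imwrite('pics/scene17c.png',cv2.resize(im[170:400,200:470],None,fx=2.6,fy=2.6,interpolation=cv2.INTER_CUBIC))
E
```

```text
t 45.33 p [ 0.5661 -0.1154  0.3064] x [ 1.    -0.017 -0.004] y [-0.017 -1.    -0.001] z [-0.004  0.001 -1.   ] F [-0.4 -0.2 -4.6] g 0.17850641765634465
wrist handle [(0.93, array([ 0.56 , -0.118,  0.157]))]
wrist cover [(0.81, array([ 0.564, -0.117,  0.097]))]
wrist end_lug [(0.31, array([ 0.656, -0.283, -0.004]))]
wrist frame []
wrist frame_end_lug []
wrist bridge []
scene handle [(0.81, array([ 0.566, -0.112,  0.16 ]))]
scene cover [(0.94, array([ 0.562, -0.114,  0.098]))]
scene end_lug [(0.8, array([ 0.429, -0.112,  0.1  ]))]
scene frame []
scene frame_end_lug []
scene bridge []
top handle [(0.64, array([ 0.562, -0.112,  0.158]))]
top cover [(0.82, array([ 0.559, -0.115,  0.098]))]
top end_lug []
top frame [(0.35, array([ 0.563, -0.117,  0.099]))]
top frame_end_lug []
top bridge []
```

View pics/scene17c.png

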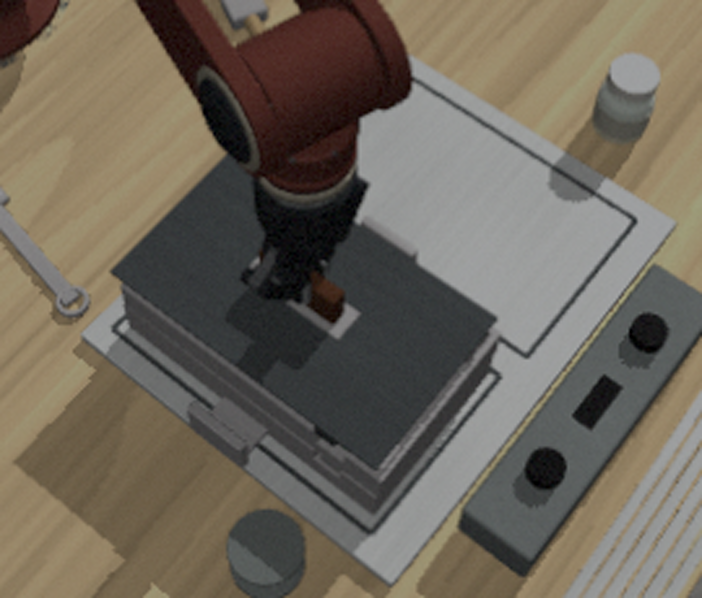

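Request:
play_rows(
  increments=[
    {"offset": [3,-3,0],"twist": 0,"grip": 0},
    {"offset": [3,-3,1],"twist": 0,"grip": 0},
    {"offset": [3,-3,3],"twist": 0,"grip": 0},
    {"offset": [3,-3,5],"twist": 0,"grip": 0},
    {"offset": [3,-3,7],"twist": 0,"grip": 0},
  ],
)

```text
time: 46.8
tool_pos: [0.57, -0.1115, 0.3013]
tool_rot: [-0.0, 1.0, -0.008, -0.0]
contact_force: [0.2, -0.7, -4.2]
gripper_width: 0.176
```

Request:
play_rows(
  increments=[
    {"offset": [0,0,1],"twist": 0,"grip": 0},
    {"offset": [0,0,2],"twist": 0,"grip": 0},
    {"offset": [0,0,3],"twist": 0,"grip": 0},
    {"offset": [0,0,3],"twist": 0,"grip": 0},
    {"offset": [0,0,3],"twist": 0,"grip": 0},
  ],
)

```text
time: 47.22
tool_pos: [0.57, -0.1116, 0.2986]
tool_rot: [-0.0, 1.0, -0.008, 0.0]
contact_force: [-0.5, -0.1, -3.5]
gripper_width: 0.172
```

```bash
python3 - <<'E'
from h import *
s,r=st()
for c in ['scene','top']:
  im,T=snap(c,c+'18')
  for q in ['handle','cover','end_lug']: print(c,q,find(q,c,T,2))
E
```

```text
t 47.22 p [ 0.57   -0.1116  0.2986] x [ 1.    -0.015  0.   ] y [-0.015 -1.    -0.   ] z [ 0.  0. -1.] F [-0.5 -0.1 -3.5] g 0.17170647444921064
scene handle [(0.55, array([ 0.57 , -0.108,  0.144]))]
scene cover [(0.96, array([ 0.561, -0.111,  0.086]))]
scene end_lug [(0.76, array([ 0.429, -0.11 ,  0.089]))]
top handle [(0.64, array([ 0.565, -0.109,  0.144]))]
top cover [(0.82, array([ 0.564, -0.111,  0.089]))]
top end_lug [(0.68, array([ 0.565, -0.108,  0.15 ]))]
```

Request:
play_rows(
  increments=[
    {"offset": [0,0,1],"twist": 0,"grip": 0},
    {"offset": [0,0,2],"twist": 0,"grip": 0},
    {"offset": [0,0,3],"twist": 0,"grip": 0},
    {"offset": [0,0,4],"twist": 0,"grip": 0},
    {"offset": [0,0,5],"twist": 0,"grip": 0},
  ],
)

```text
time: 48.03
tool_pos: [0.57, -0.1116, 0.2935]
tool_rot: [-0.0, 1.0, -0.008, -0.0]
contact_force: [0.7, 0.3, -3.8]
gripper_width: 0.168
```

```bash
python3 - <<'E'
from h import *
s,r=st()
E
```

```text
t 48.03 p [ 0.57   -0.1116  0.2935] x [ 1.    -0.015 -0.   ] y [-0.015 -1.    -0.   ] z [-0.  0. -1.] F [ 0.7  0.3 -3.8] g 0.1684596111157021
```

Request:
play_rows(
  increments=[
    {"offset": [0,0,1.5],"twist": 0,"grip": 0},
    {"offset": [0,0,3],"twist": 0,"grip": 0},
    {"offset": [0,0,4.5],"twist": 0,"grip": 0},
    {"offset": [0,0,6],"twist": 0,"grip": 0},
    {"offset": [0,0,7.5],"twist": 0,"grip": 0},
  ],
)

```text
time: 48.45
tool_pos: [0.5701, -0.1116, 0.2866]
tool_rot: [-0.0, 1.0, -0.008, -0.0]
contact_force: [-4.1, 2.0, 4.4]
gripper_width: 0.174
```

```bash
python3 - <<'E'
from h import *
s,r=st()
for c in ['scene','top','wrist']:
  im,T=snap(c)
  for q in ['handle','cover','end_lug','fin_left','fin_right']: print(c,q,find(q,c,T,1))
E
```

```text
t 48.45 p [ 0.5701 -0.1116  0.2866] x [ 1.    -0.015 -0.   ] y [-0.015 -1.    -0.   ] z [-0.  0. -1.] F [-4.1  2.   4.4] g 0.17443307509846417
scene handle [(0.91, array([ 0.564, -0.109,  0.136]))]
scene cover [(0.71, array([ 0.562, -0.111,  0.073]))]
scene end_lug [(0.73, array([ 0.43 , -0.111,  0.078]))]
scene fin_left [(0.58, array([0.569, 0.008, 0.059]))]
scene fin_right [(0.58, array([ 0.562, -0.236,  0.055]))]
top handle [(0.7, array([ 0.567, -0.111,  0.134]))]
top cover [(0.59, array([ 0.565, -0.11 ,  0.074]))]
top end_lug [(0.42, array([ 0.662, -0.282, -0.003]))]
top fin_left [(0.89, array([0.567, 0.007, 0.065]))]
top fin_right []
wrist handle [(0.89, array([ 0.562, -0.113,  0.141]))]
wrist cover [(0.96, array([ 0.565, -0.113,  0.081]))]
wrist end_lug []
wrist fin_left [(0.64, array([0.569, 0.008, 0.058]))]
wrist fin_right [(0.74, array([ 0.565, -0.235,  0.057]))]
```

Contact at exactly the predicted seated height (0.2866). Release and retreat.

Request:
play_rows(
  increments=[
    {"offset": [0,0,-1],"twist": 0,"grip": 0.5},
    {"offset": [0,0,-1],"twist": 0,"grip": 0.5},
    {"offset": [0,0,-1],"twist": 0,"grip": 0.5},
    {"offset": [0,0,-30],"twist": 0,"grip": 0.5},
    {"offset": [0,0,-65],"twist": 0,"grip": 0.5},
  ],
)

```text
time: 49.77
tool_pos: [0.5689, -0.1112, 0.3475]
tool_rot: [-0.001, 1.0, -0.008, -0.004]
contact_force: [-0.1, -0.5, -0.3]
gripper_width: 0.496
```

Request:
play_rows(
  increments=[
    {"offset": [-30,0,-30],"twist": 0,"grip": 0.5},
    {"offset": [-60,0,-50],"twist": 0,"grip": 0.5},
    {"offset": [-90,0,-60],"twist": 0,"grip": 0.5},
    {"offset": [-120,0,-60],"twist": 0,"grip": 0.5},
    {"offset": [-140,0,-60],"twist": 0,"grip": 0.5},
  ],
)

```text
time: 50.18
tool_pos: [0.4285, -0.1093, 0.4123]
tool_rot: [0.001, 1.0, -0.008, 0.001]
contact_force: [-0.4, -0.1, -0.5]
gripper_width: 0.497
```

```bash
python3 - <<'E'
from h import *
s,r=st()
for c in ['scene','top','wrist']:
  im,T=snap(c,c+'19')
  for q in ['handle','cover','end_lug','fin_left','fin_right','flux','solder_spool']: print(c,q,find(q,c,T,1))
im=cv2.imread('pics/scene19.png'); cv2.imwrite('pics/scene19c.png',cv2.resize(im[170:400,200:470],None,fx=2.6,fy=2.6,interpolation=cv2.INTER_CUBIC))
E
```

```text
t 50.18 p [ 0.4285 -0.1093  0.4123] x [ 1.    -0.015  0.003] y [-0.015 -1.     0.001] z [ 0.003 -0.001 -1.   ] F [-0.4 -0.1 -0.5] g 0.49683831333201933
scene handle [(0.85, array([ 0.567, -0.108,  0.133]))]
scene cover [(0.96, array([ 0.561, -0.111,  0.074]))]
scene end_lug [(0.84, array([ 0.429, -0.11 ,  0.075]))]
scene fin_left [(0.82, array([0.567, 0.009, 0.059]))]
scene fin_right [(0.85, array([ 0.561, -0.237,  0.06 ]))]
scene flux [(0.86, array([0.656, 0.285, 0.   ]))]
scene solder_spool [(0.97, array([ 0.657, -0.282,  0.002]))]
top handle [(0.9, array([ 0.566, -0.109,  0.133]))]
top cover [(0.6, array([ 0.563, -0.114,  0.074]))]
top end_lug []
top fin_left [(0.56, array([0.568, 0.007, 0.066]))]
top fin_right [(0.6, array([ 0.565, -0.234,  0.06 ]))]
top flux [(0.92, array([0.656, 0.287, 0.004]))]
top solder_spool [(0.64, array([ 0.662, -0.28 , -0.001]))]
wrist handle [(0.72, array([ 0.563, -0.113,  0.139]))]
wrist cover [(0.93, array([ 0.568, -0.112,  0.08 ]))]
wrist end_lug [(0.84, array([ 0.422, -0.11 ,  0.076]))]
wrist fin_left [(0.61, array([0.567, 0.007, 0.062]))]
wrist fin_right [(0.69, array([ 0.562, -0.236,  0.058]))]
wrist flux []
wrist solder_spool []
```

```bash
python3 -c "
from h import *
print(m.job_done()); st()"
```

```text
the job is handed in; nothing more can be done
None
the job is handed in; nothing more can be done
```

The job is done and handed in, after about 50 s of the 210 s allowed; no verdict was reported.

- **Blocks:** Five were present. They lie flat in a layer of four corners and the centre. Just before the frame went on, the closest centres were about 71 mm apart by the networks' readings.
- **Tray:** I pulled it along the plate by its right fin, without lifting, and let it go. The last fin readings put it about 1 mm from the heating station's centre, nearly square to it.
- **Frame:** It met the tray at the height predicted for a flush fit (TCP 0.246 m). The wrist picture afterwards showed it flush.
- **Cover:** It had been knocked aside early on, so I measured it again before picking it up. It met the frame at the predicted height (TCP 0.2866 m), and the networks then put its origin at about 0.076 m against 0.078 m expected.
- **Jar and spool:** Both were where they started, within the detection error.

**Not confirmed or in disagreement:**
- The picture limit was reached, so the finished stack was checked only by the networks, which differ by up to about 6 mm between cameras.
- The two ways of reading the frame's y position differed by about 5 mm, so I nudged the cover 3 mm in x and y before lowering it.
- I could not check the blocks once the cover was on.

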